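# Set up the gel caster: tray in, end wall clamped, comb laid across

### The job

Get the gel caster ready for pouring: set the gel tray squarely on its deck between the two end walls, then slide the movable wall up until the tray is closed tight against the fixed wall, and turn the wall's cam knob clockwise to its stop. Then take the eight-tooth comb (the one with the narrow grip tab) out of the sloping rack and set it down gently across the tray, upright and fully home in the pair of slots next to the fixed wall. Leave the plain-backed comb in the rack and everything else on the bench where it is.

Things in the scene. Friction and masses are not known exactly. Their poses are not given: they have to be found in the camera images.
- caster: Gel caster, pale plastic, fixed to the bench: flat base 265 x 120 mm, its deck (top) 10 mm above the bench, an end wall across each end. Origin: on the bench under the deck; x runs along the base towards the fixed wall, y across, z up. Walls are 12 mm thick, 84 mm wide, 24 mm high above the deck. Done, the tray's centre is at x = +60 mm, y = 0, on the deck.
- fixed_face (a point): Foot of the fixed wall's inner (rubber-faced) face, at deck height, middle of its width: caster x = +110 mm, y = 0, z = 10 mm. Axes as the caster's.
- comb_seat (a point): Where the comb's origin must finally be when the tray is closed against the fixed wall: caster x = +88 mm, y = 0, z = 28 mm, with the comb's long (y) axis along the caster's y and its tab up (if the tray lies a few mm off the middle line, centre the comb on the tray). Axes as the caster's.
- end_wall (a joint): The movable wall's slide, m: 0 fully open (walls 160 mm apart), growing towards the fixed wall, stop at 0.070. Closed on the 100 mm tray that touches the fixed wall it reads 0.060. It stays where it is left; sliding takes about 3 N, and the wall pushes the loose tray along with it.
- wall_face (a point): Foot of the movable wall's inner face, at deck height, middle of its width (caster x = -50 mm plus the joint value). A flat foot, 4 mm thick and 36 mm wide, reaches 80 mm behind it and carries the cam knob.
- cam (a joint): Cam knob on the movable wall's foot, rad: 0 loose (its wing lies along the caster's x), grows clockwise seen from above, stop at 1.25; it may start up to 0.2. Turning needs about 0.05 N m, about 0.12 N m around 1.0 to 1.1, where its eccentric bites in the guide slot and clamps the wall; past that it snaps over and stays at the stop.
- cam_grip (a point): On the cam knob's upright axis at the height to grip, 53 mm above the bench, 52 mm behind the movable wall's inner face (towards -x of the caster); rides with the wall. The wing grip around it is 10 mm thick, 38 mm long, from 37.5 to 63.5 mm above the bench. The wall can be slid by this knob. Site x lies along the wing and turns with it.
- tray: Gel tray, tinted acrylic, loose, about 140 g, 100 mm long (x), 68 mm wide (y), 30 mm high; origin centre of underside. Floor 4 mm; a 5 mm wall along each long side, ends open. Each wall has slots at x = -28 and +28 mm, 11.5 mm wide, with 3 mm bevels at the top, their floors 18 mm above the underside. Either end may go to the fixed wall. It can be gripped across its width.
- comb: The eight-tooth comb, ivory, loose, about 35 g: a bar 92 mm long (y), 8 thick (x), 16 high, with a 44 mm long grip tab, as thick, on its middle up to 34 mm, and 12 mm teeth below the bar within 23 mm of its middle. Origin: middle of the bar's underside (which rests on slot floors); z up through the tab. Racked, z leans 35 degrees from vertical. Either way round will do in the tray.
- spare_comb: The other comb, same material, length and thickness, but plain-backed: its full 92 mm length is 34 mm high, with one wide tooth. Same origin. It stays in the rack.
- rack: Comb rack, grey plastic, fixed, 165 x 100 mm; origin centre of underside. Two cheeks (y 33 to 43 mm either side) hold the combs' ends in slots sloping 35 degrees, mouths towards rack -x (the robot's side). Combs' undersides rest 50 mm above the bench at x = -40 and +40 mm, either comb in either place. Slot lips are 14 mm high: draw the comb out along its own slope.
- tip_box: Bystander: the navy pipette-tip box with a pale lid, 84 x 122 x 68 mm; origin centre of underside.
- buffer_bottle: Bystander: a white plastic bottle, diameter 56, 115 mm tall; origin centre of underside.
- cryo_box: Bystander: a square freezer box with a cardboard lid, 78 x 78 x 52 mm; origin centre of underside.
- tube50: Bystander: a capped 50 ml tube standing up, diameter 34, 112 mm tall; origin centre of underside.
- jar: Bystander: an amber jar with a black cap, diameter 52, 62 mm tall; origin centre of underside.
Things that resemble listed ones, but are neither listed nor needed, are in the scene too. What is shaped like the comb but blue is not meant.

How it is judged:
On the way, in this order (a step that is already met when the one before it is completed fails the run):
1. the tray stands flat on the deck between the walls, square and in line with them, and released (z of tray in the frame of caster between 0.0075 and 0.0125 m and y of tray in the frame of caster between -0.008 and 0.008 m and angle between tray's own z axis and vertical below 0.05 rad and angle between the x axis of tray and the x axis of caster, either way round below 0.12 rad and contact force between the fingers and tray below 0.05 N), for 0.2 s.
2. the movable wall is slid up so that the tray is closed between both walls (z of tray in the frame of caster between 0.0075 and 0.0125 m and y of tray in the frame of caster between -0.008 and 0.008 m and angle between tray's own z axis and vertical below 0.05 rad and angle between the x axis of tray and the x axis of caster, either way round below 0.12 rad and value of joint end_wall above 0.0575 m and x of tray in the frame of caster between 0.0565 and 0.0635 m), for 0.2 s.
3. the cam knob is turned clockwise to its stop (all of step 2 and value of joint cam above 1.1 rad), for 0.2 s.
4. the comb is lowered into the slots next to the fixed wall while still held (below the slots' bevels, no more than 9 mm above its seat, when let go) (x of comb in the frame of caster between 0.083 and 0.093 m and y of comb in the frame of caster between -0.012 and 0.012 m and angle between the y axis of comb and the y axis of caster, either way round below 0.12 rad and z of comb in the frame of caster below 0.037 m and angle between comb's own z axis and vertical below 0.2 rad and contact force between the fingers and comb above 0.3 N).
At the end, for the whole second after the job is handed in: Tray flat on the deck, within 8 mm of the middle line and closed between both walls (slack under 2.5 mm); cam at 1.1 rad or more; comb across the tray in the slots next to the fixed wall, within 2.5 mm of fully down, upright and square within 0.12 rad; tray and comb released, at rest (all of step 3 and x of comb in the frame of caster between 0.083 and 0.093 m and y of comb in the frame of caster between -0.012 and 0.012 m and angle between the y axis of comb and the y axis of caster, either way round below 0.12 rad and z of comb in the frame of caster between 0.0255 and 0.0305 m and angle between comb's own z axis and vertical below 0.12 rad and contact force between the fingers and comb below 0.05 N and contact force between the fingers and tray below 0.05 N and linear speed of each of comb, tray below 0.01 m/s); the robot touches nothing.
It fails at once if the plain-backed comb is pulled or knocked from its place in the rack (15 mm) (distance of spare_comb from where it was at the start of the episode above 0.015 m).
It fails at once if a bystander on the bench is pushed 20 mm or knocked over (distance of any of tip_box, buffer_bottle, cryo_box, tube50, jar from where it was at the start of the episode above 0.02 m or angle between any of tip_box, buffer_bottle, cryo_box, tube50, jar's own z axis and vertical above 0.4 rad).
It also fails if it takes over 66 s, if anything falls off the work surface, if the arm or the gripper's body presses on something with over 40 N, if the wrist force passes 120 N, or if a joint passes its speed limit or range.

### The arm

A 6-joint arm with a two-finger parallel gripper is mounted at the origin on the work surface. World frame = base frame: x ahead of the robot, y to its left, z up, the work surface at z = 0. Lengths are in m, angles in rad, forces in N, time in s.
With the tool pointing down it reaches from about 0.375 to 0.975 m from the base axis. Payload 3.8 kg.
Tool frame: the origin (TCP) lies midway between the tips of the shut fingers; the grasp point (between the pads) lies 19 mm behind it; z points along the fingers, y is the line along which they close (so a half turn about z gives the same grasp; the last joint's range is limited). The gripper opens to 85 mm and grips with 20 to 120 N. Pads are 22 mm wide; open, the fingers measure 114 mm over their backs; the gripper's body (76 mm by 85 mm) begins 54 mm behind the grasp point. The pads swing forward as they close: fully open they stand 13 mm farther back than shut.
Start: joints at [1.117, 0.264, 1.604, -0, 1.274, -0.037], TCP at [0.273, 0.617, 0.196] pointing down, gripper open.
Joint ranges: [-2.63, 2.63], [-0.94, 2.18], [0.31, 2.57], [-1.31, 4.45], [0, 2.66], [-2.55, 2.55]. Speed limits (rad/s): [2.57, 2.57, 3.14, 3.14, 3.14, 3.14].

### API

Orientations are given as a rotation vector (axis times angle).
In Python, from workcell import * gives the robot as it stands. The module is installed in compiled form; this text tells all that it offers.
- The arm moves only by the tool apply_moves, never from a script. Its arguments are lists of equal length, an entry for each row: "fingers": the opening, from 0 (shut) to 1 (fully open); "travel": the shift along the tool's x, y, z normalised to -1 to 1, where 1 is 0.05 m, a list of three; "rotation": the turn, a rotation vector about the tool's x, y, z normalised to -1 to 1, where 1 is 6 degrees, a list of three. In form: {"fingers": [fingers, ...], "travel": [[dx, dy, dz], ...], "rotation": [[ax, ay, az], ...]}. A call has 1 to 12 rows; each row shifts and turns the commanded pose from where the row before left it, along the tool's axes as they then stand; what a row does not reach is not made up. A row lasts 1/10 s, in which the tool goes at most 50 mm and 8.59 degrees, less where a joint would pass 70% of its speed; a pose out of reach is approached as far as the arm can. A call with a number of a shift or a turn outside -1 to 1 is refused whole. A call with a gripper value outside its range is refused whole. The fingers move at their own pace and stop on an object; "newtons" is the grip in N (left out, the last holds). Time passes only in rows, so rows that do not move let the fingers close. It gives the time, the measured TCP pose, the force, the opening and the grip force at its end, in the units of the state.
- read_state(): the state, without advancing time (a new reading comes with each control period).
- read_camera(name): name is "scene" or "top" or "wrist"; returns a dict with "image" (480x640x3 uint8, red, green, blue), "fx", "fy", "cx", "cy" (pixels), "extrinsics" (4x4, takes a point from world to camera coordinates). Camera axes: x right, y down, z forward; pixel columns grow to the right and rows downward; lengths in m; the calibration is good to about 2 mm. A picture is of the moment at which its call begins. There is no depth.
- finish_job(): hands the job in; it is judged then, once.
Trained networks look in the newest picture that a camera, given by its name, has taken for a name from the list of things; names that differ only in an ending like _2 or _b are one class to them, and where a whole thing is asked for, a point or a joint stands for the part that bears it (a point fixed in the world has none). Each returns a list of dicts, best first, with "p" (0 to 1); they miss things now and then, are a little off and sometimes report something else, mostly with a low value. They report only what shows in the picture. A call takes as long as a camera call. They do not tell look-alikes from the thing itself.
- regions_of(camera, name): "mask" (480x640 bool, what is visible of it) and "bbox" ([left, top, width, height] in pixels, round what is visible of it).
- tip_of(camera, name): "location" ([column, row] in pixels: a listed point, or the origin of a listed thing).
The state is a dict: "time": time; "q": joint angles; "joint_vel": joint speeds; "joint_torque": joint torques, N m; "tool_pos": TCP position; "tcp_rot": TCP orientation; "wrist_force": force on the tool from outside, world axes, zero at the start; "torque": the same for the moment, N m; "width": opening from 0.0 (shut) to 1.0 (fully open); "grip_force": force on a finger pad.
Only numpy, scipy, OpenCV 4.12 (cv2) and the standard library are available. Lean on these libraries where they do the work, as an engineer would, in place of code of your own. Each camera call takes 0.05 s, during which the arm holds its last target. There are 200 camera calls.

## Working session

There is one attempt and no reset: what is moved stays moved. The work goes in short steps, Python scripts to look and compute and a tool call to move; the robot and the scene stay as the last step left them, time stands still between calls to the robot, and variables do not carry over. Pictures are saved under pics/ and viewed, at most 10 in all, crops included, and the job is handed in when it is done.

Besides the shell and the picture viewer there is one more tool, called after "Call:" as name(argument=value, ...), one argument or row to a line, values as JSON. apply_moves: Moves the arm, as the interface text tells. Scaled input: -1 to 1 covers 0.05 m each way for a shift and 6 degrees each way for a turn. Its arguments: {"type":"object","properties":{"fingers":{"type":"array","items":{"type":"number"}},"travel":{"type":"array","items":{"type":"array","items":{"type":"number"}}},"rotation":{"type":"array","items":{"type":"array","items":{"type":"number"}}},"newtons":{"type":"number"}},"required":["fingers","travel","rotation"]}

```bash
mkdir -p pics
cat > h.py <<'E'
from workcell import *
import numpy as np, cv2
from scipy.spatial.transform import Rotation as R
def ray(c,px):
    E=c["extrinsics"];d=np.array([(px[0]-c["cx"])/c["fx"],(px[1]-c["cy"])/c["fy"],1.])
    return -E[:3,:3].T@E[:3,3], E[:3,:3].T@d
def at_z(c,px,z):
    o,d=ray(c,px); return o+d*(z-o[2])/d[2]
def proj(c,p):
    q=c["extrinsics"][:3,:3]@np.array(p)+c["extrinsics"][:3,3]
    return np.array([c["fx"]*q[0]/q[2]+c["cx"],c["fy"]*q[1]/q[2]+c["cy"]])
def save(c,n): cv2.imwrite("pics/"+n,c["image"][:,:,::-1])
E
python3 - <<'E'
from h import *
np.set_printoptions(precision=3,suppress=True)
s=read_state(); print(s)
for cam in ["top","scene"]:
    c=read_camera(cam); save(c,cam+"0.png"); print(cam,c["fx"],ray(c,(320,240)))
    for n in ["caster","fixed_face","wall_face","cam_grip","comb_seat","tray","comb","spare_comb","rack","tip_box","buffer_bottle","cryo_box","tube50","jar"]:
        print(n,[(np.round(t["location"],1).tolist(),round(float(t["p"]),2),at_z(c,t["location"],{"fixed_face":.01,"wall_face":.01,"cam_grip":.053,"comb":.05,"spare_comb":.05}.get(n,0))[:2]) for t in tip_of(cam,n)[:4]])
E
```

```text
{'time': 0.0, 'q': array([ 1.117,  0.265,  1.605,  0.   ,  1.274, -0.037]), 'joint_vel': array([-0.   , -0.   ,  0.001, -0.   , -0.   , -0.001]), 'joint_torque': array([ -0.   , -51.51 , -36.732,   0.   ,   0.013,  -0.   ]), 'tool_pos': array([0.273, 0.616, 0.195]), 'tcp_rot': array([-0.65 , -3.073,  0.003]), 'wrist_force': array([ 0.178,  0.339, -0.353]), 'torque': array([0.039, 0.003, 0.007]), 'grip_force': 0.0, 'width': 1.003365766551562}
top 441.2332771340447 (array([ 0.315, -0.022,  0.906]), array([ 0.256, -0.011, -0.967]))
caster [([239.4, 257.8], 0.65, array([0.526, 0.139]))]
fixed_face []
wall_face [([261.3, 254.0], 0.56, array([0.529, 0.091]))]
cam_grip [([285.0, 247.2], 0.65, array([0.53 , 0.038])), ([480.2, 271.2], 0.57, array([ 0.461, -0.343]))]
comb_seat [([193.1, 262.9], 0.79, array([0.52 , 0.236]))]
tray [([350.7, 281.5], 0.77, array([ 0.463, -0.091])), ([194.3, 264.5], 0.22, array([0.517, 0.233]))]
comb [([478.2, 231.5], 0.75, array([ 0.542, -0.352])), ([195.0, 264.9], 0.69, array([0.505, 0.217])), ([467.5, 175.5], 0.57, array([ 0.664, -0.348]))]
spare_comb [([480.3, 
[... 1052 characters left out ...]
[295.8, 245.3], 0.88, array([ 0.465, -0.103]))]
comb [([187.3, 268.5], 0.78, array([ 0.55 , -0.349])), ([188.1, 334.2], 0.66, array([ 0.738, -0.354]))]
spare_comb [([188.5, 244.6], 0.91, array([ 0.464, -0.344]))]
rack [([191.9, 269.8], 0.74, array([ 0.491, -0.346])), ([397.3, 243.7], 0.48, array([0.526, 0.134]))]
tip_box [([321.0, 307.9], 0.85, array([ 0.688, -0.1  ]))]
buffer_bottle []
cryo_box [([401.6, 199.6], 0.71, array([0.334, 0.228])), ([321.2, 307.1], 0.35, array([ 0.686, -0.1  ]))]
tube50 [([266.3, 310.9], 0.96, array([ 0.666, -0.208])), ([432.2, 229.1], 0.57, array([0.492, 0.244]))]
jar [([261.1, 221.7], 0.92, array([ 0.339, -0.166])), ([417.0, 305.2], 0.23, array([0.735, 0.089]))]
```

View pics/top0.png

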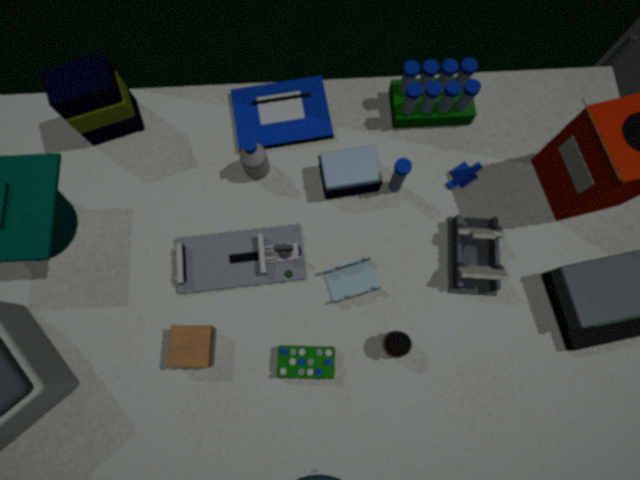

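View pics/scene0.png

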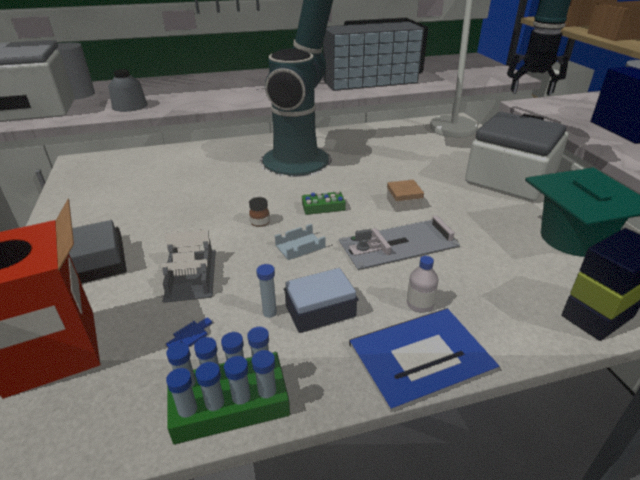

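The top view shows the caster at (240,258), with its fixed wall at (179,263), movable wall at (262,253) and knob at (285,247). The tray is at (351,281) and the rack at (471,252). Comb candidates are the far racked one at (478,231), the near racked one at (480,270) and the blue one at (463,175).

```bash
cat >> h.py <<'E'
def down(yaw):  # tool pointing down, tool y axis at angle yaw (rad) in the world
    y=np.array([np.cos(yaw),np.sin(yaw),0]);z=np.array([0,0,-1.]);return R.from_matrix(np.c_[np.cross(y,z),y,z])
def plan(segs,p=None,r=None,rate=.05,turn=6.):
    s=read_state()
    p=s["tool_pos"] if p is None else np.array(p,float); r=R.from_rotvec(s["tcp_rot"]) if r is None else r
    T=[];W=[]
    for tp,tr in segs:
        tp=np.array(tp,float); n=int(np.ceil(max(np.linalg.norm(tp-p)/rate,np.degrees((r.inv()*tr).magnitude())/turn,1)-1e-6))
        for k in range(n,0,-1):
            t=np.round(r.inv().apply(tp-p)/k/.05,3); w=np.round((r.inv()*tr).as_rotvec(degrees=True)/k/6,3)
            t=np.clip(t,-1,1); w=np.clip(w,-1,1)
            T.append(t.tolist());W.append(w.tolist()); p=p+r.apply(t*.05); r=r*R.from_rotvec(w*6,degrees=True)
        T.append("|");W.append("|")
    print("N",sum(t!="|" for t in T)); print("T",str(T).replace(" ","").replace("'|'","  ")); print("W",str(W).replace(" ","").replace("'|'","  "))
E
python3 - <<'E'
from h import *
np.set_printoptions(precision=3,suppress=True)
c=read_camera("wrist");s=read_state();r=R.from_rotvec(s["tcp_rot"])
o,d=ray(c,(320,240)); print(c["fx"],"cam in tool",r.inv().apply(o-s["tool_pos"]),r.inv().apply(d), "img right in tool",r.inv().apply(c["extrinsics"][0,:3]))
plan([([.455,.06,.30],down(np.radians(8)))],turn=5)
t=read_camera("top")["image"]
a=cv2.resize(t[200:310,420:520],None,fx=5,fy=5,interpolation=2)
cv2.imwrite("pics/rack.png",a[:,:,::-1])
E
```

```text
332.43301732197966 cam in tool [ 0.072  0.    -0.178] [-0.296  0.018  0.955] img right in tool [-0.001  1.    -0.002]
N 12
T [[-0.653,-0.727,-0.174],[-0.712,-0.669,-0.173],[-0.766,-0.606,-0.174],[-0.814,-0.54,-0.173],[-0.857,-0.469,-0.174],[-0.893,-0.395,-0.173],[-0.924,-0.318,-0.174],[-0.947,-0.239,-0.173],[-0.964,-0.158,-0.174],[-0.974,-0.076,-0.173],[-0.977,0.006,-0.174],[-0.972,0.089,-0.173],  ]
W [[0.0,-0.0,0.807],[0.0,-0.0,0.807],[0.0,-0.0,0.807],[0.0,-0.0,0.807],[0.0,-0.0,0.807],[0.0,-0.0,0.807],[0.0,-0.0,0.807],[0.0,-0.0,0.808],[0.0,-0.0,0.807],[0.0,-0.0,0.808],[0.0,-0.0,0.807],[0.0,-0.0,0.808],  ]
```

View pics/rack.png

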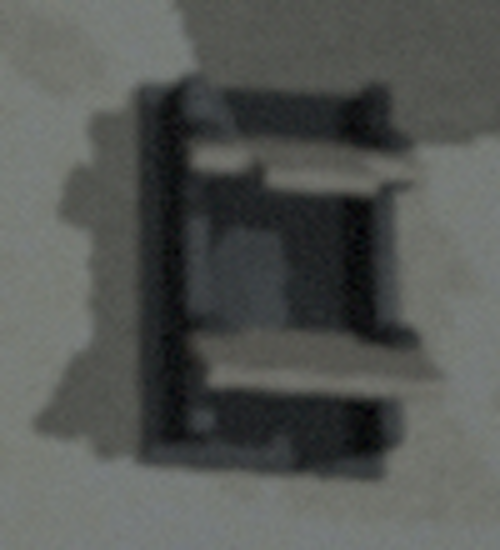

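In the crop, the far racked comb (top view ≈(478,231)) has a narrow tab on the middle of a longer bar, so it is the one meant. The near one (480,270) is full height along its whole length, so it is the plain-backed spare. (463,175) is blue and not meant.

Call:
apply_moves(
  fingers=[1,1,1,1,1,1,1,1,1,1,1,1],
  travel=[
    [-0.65,-0.73,-0.17],
    [-0.71,-0.67,-0.17],
    [-0.77,-0.61,-0.17],
    [-0.81,-0.54,-0.17],
    [-0.86,-0.47,-0.17],
    [-0.89,-0.4,-0.17],
    [-0.92,-0.32,-0.17],
    [-0.95,-0.24,-0.17],
    [-0.96,-0.16,-0.17],
    [-0.97,-0.08,-0.17],
    [-0.98,0.01,-0.17],
    [-0.97,0.09,-0.17],
  ],
  rotation=[
    [0,0,0.81],
    [0,0,0.81],
    [0,0,0.81],
    [0,0,0.81],
    [0,0,0.81],
    [0,0,0.81],
    [0,0,0.81],
    [0,0,0.81],
    [0,0,0.81],
    [0,0,0.81],
    [0,0,0.81],
    [0,0,0.81],
  ],
)

```text
time: 2.8
tool_pos: [0.4533, 0.0575, 0.2987]
tcp_rot: [2.069, 2.363, 0.002]
wrist_force: [1.0, -0.7, -0.3]
width: 1.002
grip_force: 0.0
```

Call:
apply_moves(
  fingers=[1,1],
  travel=[
    [0,0,0],
    [0,0,0],
  ],
  rotation=[
    [0,0,0],
    [0,0,0],
  ],
)

```text
time: 3.0
tool_pos: [0.4533, 0.0585, 0.2982]
tcp_rot: [-2.069, -2.364, -0.001]
wrist_force: [-0.1, 0.2, 0.1]
width: 0.998
grip_force: 0.0
```

Run:
```python
from h import *
np.set_printoptions(precision=4,suppress=True)
c=read_camera("wrist");save(c,"w1.png")
s=read_state();print(s["tool_pos"],s["tcp_rot"],s["time"])
for n in ["caster","fixed_face","wall_face","cam_grip","comb_seat","tray"]:
    print(n,[(np.round(t["location"],1).tolist(),round(float(t["p"]),2),at_z(c,t["location"],{"fixed_face":.01,"wall_face":.01,"cam_grip":.053,"comb_seat":.028}.get(n,0))[:2]) for t in tip_of("wrist",n)[:3]])
for n in ["tray","caster"]:
    for m in regions_of("wrist",n)[:2]:
        pts=cv2.findNonZero(m["mask"].astype(np.uint8)); print(n,m["p"],m["bbox"],cv2.minAreaRect(pts),cv2.boxPoints(cv2.minAreaRect(pts)).tolist())
```

```text
[0.4529 0.0595 0.2978] [-2.0656 -2.3662 -0.0005] 3.05
caster [([374.3, 139.4], 0.56, array([0.5271, 0.1394]))]
fixed_face [([384.3, 42.9], 0.96, array([0.5166, 0.2546])), ([423.1, 357.2], 0.47, array([ 0.6675, -0.1878]))]
wall_face [([370.3, 172.3], 0.86, array([0.5279, 0.0955]))]
cam_grip [([373.4, 219.2], 0.79, array([0.5351, 0.0396])), ([256.9, 50.6], 0.57, array([0.3677, 0.2163])), ([376.8, 141.4], 0.46, array([0.5215, 0.1365]))]
comb_seat []
tray [([311.6, 289.1], 0.56, array([ 0.4709, -0.0953]))]
tray 0.96 [285.8, 254.0, 48.4, 72.9] ((309.498291015625, 290.7354736328125), (68.06002807617188, 46.73649597167969), 83.2901611328125) [[282.3139953613281, 259.6689147949219], [328.7303771972656, 254.20816040039062], [336.6825866699219, 321.8020324707031], [290.2662048339844, 327.2627868652344]]
tray 0.53 [326.5, 21.3, 109.2, 217.0] ((379.5794982910156, 132.00636291503906), (95.973388671875, 207.33758544921875), 4.573921203613281) [[323.4785461425781, 231.51829528808594], [340.0127258300781, 24.841014862060547], [435.6804504394531, 32.49443054199219], [419.1462707519531, 239.1717071533203]]
caster 0.74 [325.4, 25.3, 109.9, 212.4] ((378.692626953125, 131.38113403320312), (95.6057357788086, 209.59024047851562), 5.19442892074585) [[321.598388671875, 231.4180145263672], [340.57379150390625, 22.688518524169922], [435.786865234375, 31.344253540039062], [416.81146240234375, 240.07374572753906]]
```

View pics/w1.png

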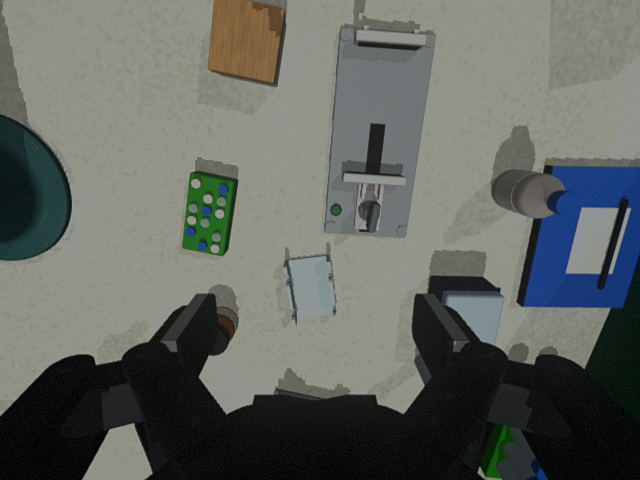

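```bash
cat >> h.py <<'E'
from scipy.optimize import minimize
def fit(c,mask,pts,x0):
    h=cv2.convexHull(cv2.findNonZero(mask.astype(np.uint8))); S=4
    m=np.zeros((480*S,640*S),np.uint8); cv2.fillConvexPoly(m,(h*S),1)
    def hull(v):
        P=np.array(pts)@np.array([[np.cos(v[2]),np.sin(v[2]),0],[-np.sin(v[2]),np.cos(v[2]),0],[0,0,1]])+[v[0],v[1],0]
        return cv2.convexHull(np.array([proj(c,q)*S for q in P]).astype(np.int32))
    def f(v):
        a=np.zeros_like(m); cv2.fillConvexPoly(a,hull(v),1); return 1-(a&m).sum()/(a|m).sum()
    b=minimize(f,x0,method="Nelder-Mead",options=dict(initial_simplex=np.array([x0]*4)+np.r_[np.zeros((1,3)),np.diag([.01,.01,.1])],xatol=1e-4,fatol=1e-4))
    return b.x,b.fun
def box(l,w,h,z=0,x=0): return [(x+sx*l/2,sy*w/2,z+k) for sx in(-1,1) for sy in(-1,1) for k in(0,h)]
E
python3 - <<'E'
from h import *
np.set_printoptions(precision=4,suppress=True)
for cam in ["wrist","top","scene"]:
    c=read_camera(cam)
    t=[m for m in regions_of(cam,"tray") if m["mask"].sum()>300]
    print(cam,"tray",[(m["p"],fit(c,m["mask"],box(.1,.068,.03),[.465,-.095,-1.34])) for m in t[:1]])
    k=regions_of(cam,"caster")
    print(cam,"caster",[(m["p"],fit(c,m["mask"],box(.265,.12,.01)+box(.012,.084,.024,.01,.116),[.525,.14,1.64])) for m in k[:1]])
    for n in ["fixed_face","wall_face","cam_grip"]:
        print(n,[(t["location"],round(float(t["p"]),2),at_z(c,t["location"],.053 if n=="cam_grip" else .01)[:2]) for t in tip_of(cam,n)[:1]])
c=read_camera("wrist")
for n,px in [("deck corners",(341,27)),("",(436,33)),("",(406,237)),("",(326,234))]: print(n,at_z(c,px,.01))
print("fixed face foot",at_z(c,(357,46),.01),at_z(c,(425,50),.01))
im=c["image"]; a=cv2.resize(im[15:245,310:450],None,fx=2.6,fy=2.6,interpolation=2); b=cv2.resize(im[240:335,270:350],None,fx=5,fy=5,interpolation=2)
o=np.zeros((598,770,3),np.uint8); o[:a.shape[0],:a.shape[1]]=a; o[:b.shape[0],370:370+b.shape[1]]=b; cv2.imwrite("pics/w1z.png",o[:,:,::-1])
E
```

```text
wrist tray [(0.89, (array([ 0.468 , -0.0914, -1.2978]), np.float64(0.044512559520367034)))]
wrist caster [(0.68, (array([0.5275, 0.1381, 1.6352]), np.float64(0.012249205915843775)))]
fixed_face [([387.9, 44.5], 0.77, array([0.5196, 0.2553]))]
wall_face [([367.9, 176.4], 0.73, array([0.5246, 0.0916]))]
cam_grip [([374.3, 219.5], 0.59, array([0.5357, 0.0417]))]
top tray [(0.66, (array([ 0.4654, -0.0907, -1.3112]), np.float64(0.06328625994323156)))]
top caster [(0.81, (array([0.5242, 0.1371, 1.6318]), np.float64(0.015539289778034426)))]
fixed_face [([186.3, 265.1], 0.72, array([0.5142, 0.2466]))]
wall_face []
cam_grip [([284.6, 245.3], 0.51, array([0.5342, 0.039 ]))]
scene tray [(0.9, (array([ 0.4701, -0.0933, -1.3299]), np.float64(0.04424733649385737)))]
scene caster [(0.6, (array([0.5249, 0.1358, 1.6191]), np.float64(0.05155850872106693)))]
fixed_face [([438.8, 231.8], 0.66, array([0.5199, 0.2459]))]
wall_face [([383.5, 248.3], 0.81, array([0.5463, 0.0897]))]
cam_grip [([361.4, 232.7], 0.76, array([0.5297, 0.0389]))]
deck corners [0.4594 0.2653 0.01  ]
 [0.5768 0.2748 0.01  ]
 [0.5961 0.0117 0.01  ]
 [0.4795 0.0004 0.01  ]
fixed face foot [0.4825 0.2474 0.01  ] [0.5677 0.2545 0.01  ]
```

View pics/w1z.png

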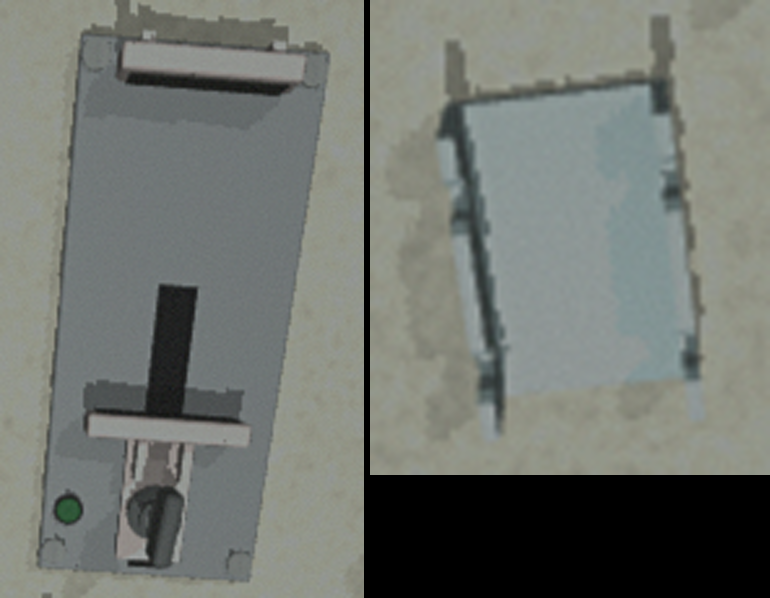

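Run:
```python
from h import *
plan([([.468,-.092,.12],down(.26)),([.468,-.092,.001],down(.26))],turn=5,rate=.045)
```

```text
N 9
T [[-0.507,-0.019,0.593],[-0.506,-0.03,0.593],[-0.506,-0.04,0.593],[-0.505,-0.05,0.593],[-0.503,-0.061,0.593],[-0.503,-0.072,0.592],  ,[0.0,0.0,0.793],[0.0,0.0,0.794],[0.0,0.001,0.793],  ]
W [[-0.0,0.0,-0.197],[-0.0,0.0,-0.197],[-0.0,0.0,-0.197],[-0.0,0.0,-0.197],[-0.0,0.0,-0.198],[-0.0,0.0,-0.197],  ,[-0.0,0.0,-0.0],[-0.0,0.0,-0.0],[-0.0,0.0,-0.0],  ]
```

Call:
apply_moves(
  fingers=[1,1,1,1,1,1,1,1],
  travel=[
    [-0.51,-0.02,0.59],
    [-0.51,-0.03,0.59],
    [-0.51,-0.04,0.59],
    [-0.5,-0.05,0.59],
    [-0.5,-0.06,0.59],
    [-0.5,-0.07,0.59],
    [0,0,0],
    [0,0,0],
  ],
  rotation=[
    [0,0,-0.2],
    [0,0,-0.2],
    [0,0,-0.2],
    [0,0,-0.2],
    [0,0,-0.2],
    [0,0,-0.2],
    [0,0,0],
    [0,0,0],
  ],
)

```text
time: 5.2
tool_pos: [0.4676, -0.092, 0.1203]
tcp_rot: [-1.914, -2.489, 0.001]
wrist_force: [1.0, 1.4, 0.5]
width: 1.0
grip_force: 0.0
```

Run:
```python
from h import *
np.set_printoptions(precision=4,suppress=True)
c=read_camera("wrist");s=read_state();r=R.from_rotvec(s["tcp_rot"]);print(s["tool_pos"],r.as_matrix()[:,1])
for m in regions_of("wrist","tray")[:1]: print(m["p"],m["bbox"],fit(c,m["mask"],box(.1,.068,.03),[.465,-.095,-1.34]))
im=cv2.resize(c["image"][200:400,170:430],None,fx=2.5,fy=2.5); cv2.imwrite("pics/w2.png",im[:,:,::-1])
plan([([.468,-.092,.001],down(.26))],rate=.03)
```

```text
[ 0.4686 -0.0918  0.1215] [0.9662 0.2579 0.0006]
0.72 [274.0, 163.7, 84.1, 119.6] (array([ 0.4693, -0.092 , -1.3124]), np.float64(0.012776035332522584))
N 5
T [[0.0,-0.006,0.485],[0.0,-0.006,0.485],[0.0,-0.006,0.485],[0.0,-0.005,0.485],[0.0,-0.005,0.484],  ]
W [[0.004,0.001,0.003],[0.004,0.001,0.004],[0.004,0.001,0.003],[0.003,0.002,0.004],[0.004,0.001,0.003],  ]
```

View pics/w2.png

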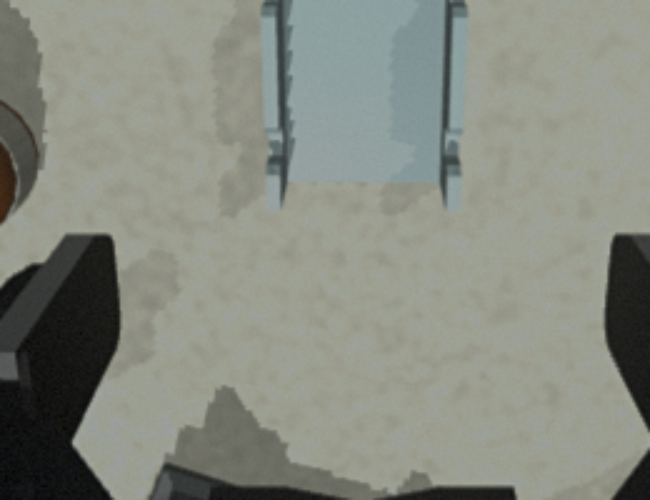

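The tray is at crop (365,100), square with the fingers and centred between them; the fit is within 1 mm.

Call:
apply_moves(
  fingers=[1,1,1,1,1,0,0,0,0,0,0],
  travel=[
    [0,0,0.48],
    [0,0,0.48],
    [0,0,0.48],
    [0,0,0.48],
    [0,0,0.48],
    [0,0,0],
    [0,0,0],
    [0,0,0],
    [0,0,-0.3],
    [0,0,-0.8],
    [0,0,0],
  ],
  rotation=[
    [0,0,0],
    [0,0,0],
    [0,0,0],
    [0,0,0],
    [0,0,0],
    [0,0,0],
    [0,0,0],
    [0,0,0],
    [0,0,0],
    [0,0,0],
    [0,0,0],
  ],
  newtons=25,
)

```text
time: 6.4
tool_pos: [0.4742, -0.0933, 0.0628]
tcp_rot: [1.905, 2.483, 0.008]
wrist_force: [1.6, -0.9, 1.3]
width: 0.002
grip_force: 0.0
```

Run:
```python
from h import *
np.set_printoptions(precision=4,suppress=True)
s=read_state();print(s["tool_pos"],s["width"],s["grip_force"],s["wrist_force"])
X=lambda x,y=0:[.5265-.0691*x-.9976*y,.139+.9976*x-.0691*y]
a=X(.038)
plan([(a+[.10],down(.07)),(a+[.0125],down(.07))],turn=5,rate=.045)
c=read_camera("wrist")
for m in regions_of("wrist","tray")[:1]: print(m["p"],m["bbox"],fit(c,m["mask"],box(.1,.068,.03,.055),[.465,-.095,-1.34]))
```

```text
[ 0.4742 -0.0933  0.0628] 0.001912794310786832 0.0 [ 1.5525 -0.914   1.2675]
N 9
T [[0.708,0.338,-0.107],[0.717,0.319,-0.107],[0.726,0.299,-0.107],[0.734,0.278,-0.107],[0.741,0.258,-0.106],[0.749,0.237,-0.107],[0.754,0.217,-0.106],  ,[0.0,-0.0,0.875],[0.0,-0.0,0.875],  ]
W [[0.016,0.007,0.262],[0.016,0.007,0.262],[0.016,0.007,0.262],[0.016,0.007,0.262],[0.016,0.007,0.262],[0.017,0.007,0.261],[0.016,0.007,0.262],  ,[0.0,0.0,-0.0],[0.0,0.0,-0.0],  ]
0.74 [251.8, 168.9, 105.9, 144.3] (array([ 0.4705, -0.0871, -1.3097]), np.float64(0.4260529531961761))
```

Call:
apply_moves(
  fingers=[1,1,1,1,1,1],
  travel=[
    [0,0,-0.6],
    [0,0,-0.6],
    [0,0,0],
    [0,0,0],
    [0,0,0],
    [0,0,0],
  ],
  rotation=[
    [0,0,0],
    [0,0,0],
    [0,0,0],
    [0,0,0],
    [0,0,0],
    [0,0,0],
  ],
)

```text
time: 7.1
tool_pos: [0.4668, -0.0916, 0.1142]
tcp_rot: [-1.911, -2.49, 0.002]
wrist_force: [0.5, 0.5, -0.0]
width: 0.99
grip_force: 0.0
```

Run:
```python
from h import *
np.set_printoptions(precision=4,suppress=True)
c=read_camera("wrist");s=read_state();r=R.from_rotvec(s["tcp_rot"]);print(s["tool_pos"],r.as_matrix()[:,1],s["width"])
for m in regions_of("wrist","tray")[:1]: print(m["p"],m["bbox"],fit(c,m["mask"],box(.1,.068,.03),[.465,-.095,-1.34]))
a=c["image"]; 
o=np.hstack([a,read_camera("top")["image"]]); cv2.imwrite("pics/w3.png",cv2.resize(o,(800,300),interpolation=3)[:,:,::-1])
```

```text
[ 0.4669 -0.0916  0.1143] [ 0.9659  0.2588 -0.0025] 1.0011469519983967
0.68 [276.4, 167.9, 83.6, 121.4] (array([ 0.4692, -0.0924, -1.32  ]), np.float64(0.016587179994069334))
```

View pics/w3.png

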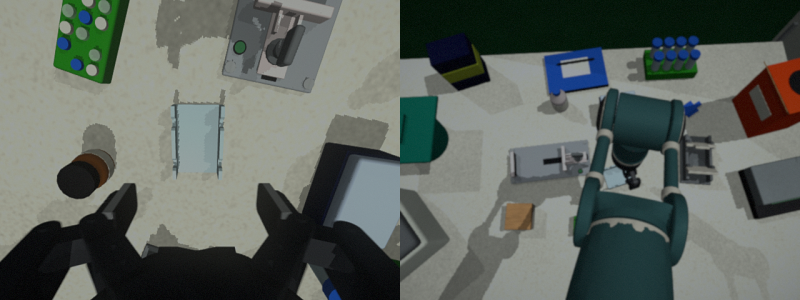

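The tray did not move. Either the lift began before the fingers had closed, or the descent fell short. I'll repeat it in checked steps.

Call:
apply_moves(
  fingers=[1,1,1,1,1,1,1],
  travel=[
    [0,0.04,0.46],
    [0,0,0.46],
    [0,0,0.46],
    [0,0,0.46],
    [0,0,0.45],
    [0,0,0],
    [0,0,0],
  ],
  rotation=[
    [0,0,0],
    [0,0,0],
    [0,0,0],
    [0,0,0],
    [0,0,0],
    [0,0,0],
    [0,0,0],
  ],
)

```text
time: 7.95
tool_pos: [0.4695, -0.0913, 0.001]
tcp_rot: [-1.912, -2.491, 0.001]
wrist_force: [1.4, -0.1, 0.6]
width: 1.001
grip_force: 0.0
```

Call:
apply_moves(
  fingers=[0,0,0],
  travel=[
    [0,0,0],
    [0,0,0],
    [0,0,0],
  ],
  rotation=[
    [0,0,0],
    [0,0,0],
    [0,0,0],
  ],
  newtons=30,
)

```text
time: 8.25
tool_pos: [0.4712, -0.0917, 0.0026]
tcp_rot: [1.911, 2.491, 0.001]
wrist_force: [0.6, -1.3, -0.1]
width: 0.517
grip_force: 0.0
```

Call:
apply_moves(
  fingers=[0,0,0],
  travel=[
    [0,0,0],
    [0,0,0],
    [0,0,0],
  ],
  rotation=[
    [0,0,0],
    [0,0,0],
    [0,0,0],
  ],
)

```text
time: 8.55
tool_pos: [0.4702, -0.0914, 0.0016]
tcp_rot: [1.912, 2.492, 0.0]
wrist_force: [-0.3, 0.6, -0.1]
width: 0.001
grip_force: 0.0
```

Run:
```python
from h import *
s=read_state();print(s["width"],s["grip_force"],s["tool_pos"])
c=read_camera("wrist");t=read_camera("scene")
for m in regions_of("wrist","tray")[:1]: print(m["p"],m["bbox"],fit(c,m["mask"],box(.1,.068,.03),[.465,-.095,-1.34]))
o=np.hstack([cv2.resize(c["image"][100:400,120:520],(400,300)),cv2.resize(t["image"][180:300,220:380],(400,300))]); cv2.imwrite("pics/w4.png",o[:,:,::-1])
```

```text
0.001357070437532389 0.0 [ 0.47019216 -0.09144657  0.0015515 ]
0.58 [235.9, 180.9, 149.5, 156.7] (array([ 0.46907437, -0.09202519, -1.31633532]), np.float64(0.20503189992217297))
```

View pics/w4.png

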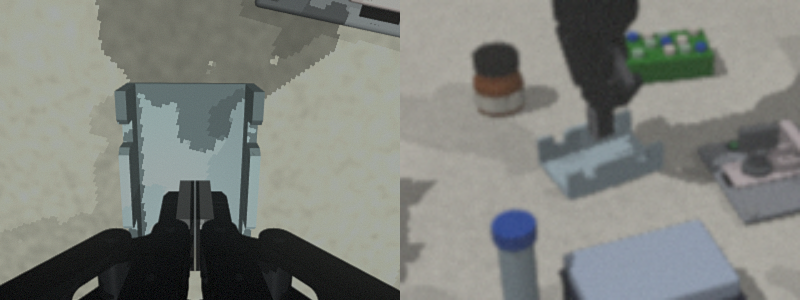

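Run:
```python
from h import *
np.set_printoptions(precision=1,suppress=True)
s=read_state();p=s["tool_pos"]
for cam in ["scene","wrist"]:
    c=read_camera(cam)
    print(cam,[(z,proj(c,[p[0],p[1],z])) for z in (0,.01,.02,.03,.05)])
    t=np.array([[np.cos(-1.316),np.sin(-1.316)],[-np.sin(-1.316),np.cos(-1.316)]])
    print([(k,proj(c,np.r_[np.array([.0,0])+np.array(q)@t+[.469,-.092],z])) for k,q,z in [("w+",(0,.034),.03),("w-",(0,-.034),.03),("f",(0,0),.004)]])
s=read_state(); print(s["wrist_force"],s["joint_torque"])
im=read_camera("scene")["image"][205:275,250:350]; cv2.imwrite("pics/s5.png",cv2.resize(im,(800,560),interpolation=2)[:,:,::-1])
```

```text
scene [(0, array([300.9, 245.8])), (0.01, array([300.7, 242.5])), (0.02, array([300.6, 239. ])), (0.03, array([300.4, 235.6])), (0.05, array([300.1, 228.5]))]
[('w+', array([306.9, 242.6])), ('w-', array([293.5, 228.4])), ('f', array([300.5, 244.3]))]
wrist [(0, array([312.3, 268.2])), (0.01, array([312.2, 275. ])), (0.02, array([312. , 282.6])), (0.03, array([311.9, 291.1])), (0.05, array([311.6, 311.4]))]
[('w+', array([378.4, 292. ])), ('w-', array([240.4, 291.2])), ('f', array([310.1, 271.2]))]
[-0.3 -0.4  0.5] [  0.  -34.9 -28.8  -0.    0.    0. ]
```

View pics/s5.png

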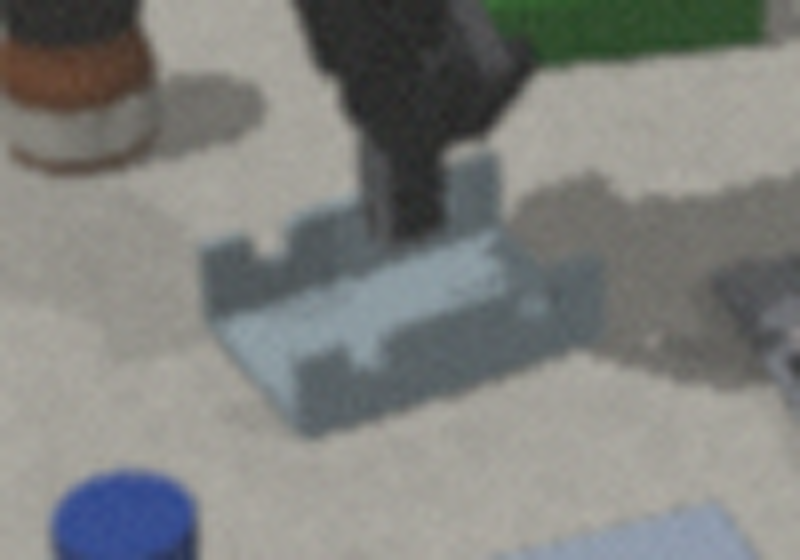

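The shut fingertips show at scene (301,235), which puts them about 30 mm above the bench although the TCP reads z=0.0015. So the tips sit higher than reported. I'll measure the offset by touching the tray floor gently.

Call:
apply_moves(
  fingers=[0,0,0,0],
  travel=[
    [0,0,0.12],
    [0,0,0.12],
    [0,0,0.06],
    [0,0,0],
  ],
  rotation=[
    [0,0,0],
    [0,0,0],
    [0,0,0],
    [0,0,0],
  ],
)

```text
time: 9.25
tool_pos: [0.4692, -0.0912, -0.0146]
tcp_rot: [-1.911, -2.491, 0.001]
wrist_force: [-0.7, 0.1, 0.1]
width: 0.001
grip_force: 0.0
```

Call:
apply_moves(
  fingers=[0,0],
  travel=[
    [0,0,0.06],
    [0,0,0],
  ],
  rotation=[
    [0,0,0],
    [0,0,0],
  ],
)

```text
time: 9.45
tool_pos: [0.4699, -0.0914, -0.017]
tcp_rot: [-1.912, -2.492, 0.0]
wrist_force: [-0.7, -0.0, -0.4]
width: 0.001
grip_force: 0.0
```

Call:
apply_moves(
  fingers=[0,0],
  travel=[
    [0,0,0.06],
    [0,0,0],
  ],
  rotation=[
    [0,0,0],
    [0,0,0],
  ],
)

```text
time: 9.65
tool_pos: [0.4699, -0.0914, -0.0199]
tcp_rot: [-1.912, -2.492, 0.0]
wrist_force: [0.3, -0.7, 0.3]
width: -0.0
grip_force: 0.0
```

Call:
apply_moves(
  fingers=[0,0],
  travel=[
    [0,0,0.05],
    [0,0,0],
  ],
  rotation=[
    [0,0,0],
    [0,0,0],
  ],
)

```text
time: 9.85
tool_pos: [0.4699, -0.0914, -0.0224]
tcp_rot: [-1.912, -2.492, 0.0]
wrist_force: [-0.5, -0.3, 0.1]
width: -0.0
grip_force: 0.0
```

Call:
apply_moves(
  fingers=[0,0],
  travel=[
    [0,0,0.04],
    [0,0,0],
  ],
  rotation=[
    [0,0,0],
    [0,0,0],
  ],
)

```text
time: 10.05
tool_pos: [0.4699, -0.0914, -0.0243]
tcp_rot: [-1.912, -2.492, 0.0]
wrist_force: [-1.3, -0.6, -0.0]
width: 0.001
grip_force: 0.0
```

Run:
```python
from h import *
s=read_state();print(s["tool_pos"],s["wrist_force"])
c=read_camera("scene");w=read_camera("wrist")
o=np.hstack([cv2.resize(c["image"][205:275,260:340],(400,350),interpolation=2),cv2.resize(w["image"][210:350,240:400],(400,350),interpolation=2)]);cv2.imwrite("pics/s6.png",o[:,:,::-1])
```

```text
[ 0.46992545 -0.0914016  -0.02433631] [-1.33617293e+00 -5.99314391e-01 -5.63415412e-04]
```

Call:
apply_moves(
  fingers=[0,0],
  travel=[
    [0,0,0.04],
    [0,0,0],
  ],
  rotation=[
    [0,0,0],
    [0,0,0],
  ],
)

```text
time: 10.35
tool_pos: [0.4699, -0.0914, -0.0263]
tcp_rot: [-1.912, -2.492, 0.0]
wrist_force: [-0.2, -0.0, 0.2]
width: 0.004
grip_force: 0.0
```

Call:
apply_moves(
  fingers=[0,0],
  travel=[
    [0,0,0.04],
    [0,0,0],
  ],
  rotation=[
    [0,0,0],
    [0,0,0],
  ],
)

```text
time: 10.55
tool_pos: [0.4699, -0.0914, -0.0284]
tcp_rot: [-1.912, -2.492, 0.0]
wrist_force: [-1.1, -0.1, 0.2]
width: 0.001
grip_force: 0.0
```

Call:
apply_moves(
  fingers=[0,0],
  travel=[
    [0,0,0.04],
    [0,0,0],
  ],
  rotation=[
    [0,0,0],
    [0,0,0],
  ],
)

```text
time: 10.75
tool_pos: [0.4699, -0.0914, -0.0304]
tcp_rot: [-1.912, -2.492, 0.0]
wrist_force: [0.4, 0.5, 0.6]
width: -0.003
grip_force: 0.0
```

Call:
apply_moves(
  fingers=[0,0],
  travel=[
    [0,0,0.04],
    [0,0,0],
  ],
  rotation=[
    [0,0,0],
    [0,0,0],
  ],
)

```text
time: 10.95
tool_pos: [0.4703, -0.0915, -0.0314]
tcp_rot: [-1.912, -2.492, 0.0]
wrist_force: [-2.3, 0.3, 7.4]
width: 0.0
grip_force: 3.7
```

Call:
apply_moves(
  fingers=[0,0],
  travel=[
    [0,0,0.04],
    [0,0,0],
  ],
  rotation=[
    [0,0,0],
    [0,0,0],
  ],
)

```text
time: 11.15
tool_pos: [0.4704, -0.0915, -0.0315]
tcp_rot: [-1.912, -2.492, 0.001]
wrist_force: [-9.1, 2.9, 24.8]
width: -0.002
grip_force: 12.7
```

Call:
apply_moves(
  fingers=[0,0],
  travel=[
    [0,0,0.04],
    [0,0,0],
  ],
  rotation=[
    [0,0,0],
    [0,0,0],
  ],
)

```text
time: 11.35
tool_pos: [0.4704, -0.0915, -0.0316]
tcp_rot: [-1.911, -2.491, 0.001]
wrist_force: [-15.3, 3.5, 43.4]
width: -0.004
grip_force: 21.5
```

The tips touch the 4 mm floor at a reading of -0.0313, so they sit 35 mm behind the reported TCP. I'll use that offset from here on.

Call:
apply_moves(
  fingers=[0,0,1,1,1,1,1,1],
  travel=[
    [0,0,-0.55],
    [0,0,-0.55],
    [0,0,0],
    [0,0,0],
    [0,0,0],
    [0,0,0],
    [0,0,0],
    [0,0,0],
  ],
  rotation=[
    [0,0,0],
    [0,0,0],
    [0,0,0],
    [0,0,0],
    [0,0,0],
    [0,0,0],
    [0,0,0],
    [0,0,0],
  ],
)

```text
time: 12.15
tool_pos: [0.4695, -0.0913, 0.0181]
tcp_rot: [-1.912, -2.491, 0.001]
wrist_force: [0.8, -0.0, 0.3]
width: 0.996
grip_force: 0.0
```

```bash
cat >> h.py <<'E'
OFF=.0353
def rep(p,r): return np.array(p,float)+r.apply([0,0,OFF])
def tplan(segs,**k): plan([(rep(p,r),r) for p,r in segs],**k)
def true(s=None):
    s=s or read_state(); return s["tool_pos"]-R.from_rotvec(s["tcp_rot"]).apply([0,0,OFF])
E
python3 - <<'E'
from h import *
np.set_printoptions(precision=4,suppress=True)
c=read_camera("wrist");s=read_state();print(true(s),s["width"],s["wrist_force"])
m=regions_of("wrist","tray")[0];b=fit(c,m["mask"],box(.1,.068,.03),[.469,-.092,-1.32]); print(m["p"],b)
x=b[0]; tplan([([x[0],x[1],.002],down(x[2]+np.pi/2))],rate=.02)
E
```

```text
[ 0.4697 -0.0913  0.0536] 1.0025445424234616 [-0.5552  0.2758  1.1427]
0.71 (array([ 0.4691, -0.0924, -1.3136]), np.float64(0.00921828398948532))
N 3
T [[-0.005,-0.006,0.345],[-0.006,-0.006,0.345],[-0.005,-0.006,0.345],  ]
W [[-0.002,-0.001,0.015],[-0.003,-0.001,0.014],[-0.002,-0.002,0.015],  ]
```

Call:
apply_moves(
  fingers=[1,1,1,1,0,0,0,0,0],
  travel=[
    [0,-0.01,0.34],
    [0,-0.01,0.34],
    [0,0,0.34],
    [0,0,0],
    [0,0,0],
    [0,0,0],
    [0,0,0],
    [0,0,0],
    [0,0,0],
  ],
  rotation=[
    [0,0,0],
    [0,0,0],
    [0,0,0],
    [0,0,0],
    [0,0,0],
    [0,0,0],
    [0,0,0],
    [0,0,0],
    [0,0,0],
  ],
  newtons=25,
)

```text
time: 13.15
tool_pos: [0.4697, -0.0918, -0.0315]
tcp_rot: [1.912, 2.492, 0.001]
wrist_force: [0.1, 0.1, 1.7]
width: 0.789
grip_force: 30.2
```

Run:
```python
from h import *
np.set_printoptions(precision=4,suppress=True)
s=read_state();print(true(s),s["width"],s["grip_force"])
X=lambda x,y=0:[.5265-.0691*x-.9976*y,.139+.9976*x-.0691*y]
p=true(s);r=R.from_rotvec(s["tcp_rot"]); a=X(.035)
tplan([([p[0],p[1],.085],r),(a+[.085],down(.07)),(a+[.0145],down(.07))],turn=5,rate=.045)
```

```text
[ 0.4696 -0.0918  0.0038] 0.7885047463227273 30.21708235144615
N 11
T [[-0.0,0.001,-0.812],[-0.001,0.001,-0.813],  ,[0.693,0.347,-0.0],[0.702,0.327,-0.0],[0.711,0.308,0.0],[0.719,0.289,0.0],[0.727,0.269,0.0],[0.734,0.248,0.0],[0.741,0.229,0.0],  ,[0.0,-0.0,0.705],[0.0,-0.0,0.705],  ]
W [[0.0,0.0,0.0],[0.0,0.0,0.0],  ,[0.001,0.001,0.262],[0.001,0.001,0.262],[0.001,0.0,0.262],[0.002,0.001,0.262],[0.001,0.0,0.261],[0.002,0.001,0.262],[0.001,0.0,0.261],  ,[0.0,0.0,0.0],[0.0,0.0,0.0],  ]
```

Call:
apply_moves(
  fingers=[0,0,0,0,0,0,0,0,0,0,0],
  travel=[
    [0,0,-0.81],
    [0,0,-0.81],
    [0.69,0.35,0],
    [0.7,0.33,0],
    [0.71,0.31,0],
    [0.72,0.29,0],
    [0.73,0.27,0],
    [0.73,0.25,0],
    [0.74,0.23,0],
    [0,0,0],
    [0,0,0],
  ],
  rotation=[
    [0,0,0],
    [0,0,0],
    [0,0,0.26],
    [0,0,0.26],
    [0,0,0.26],
    [0,0,0.26],
    [0,0,0.26],
    [0,0,0.26],
    [0,0,0.26],
    [0,0,0],
    [0,0,0],
  ],
)

```text
time: 14.25
tool_pos: [0.5239, 0.1746, 0.0487]
tcp_rot: [2.138, 2.302, -0.001]
wrist_force: [-0.0, -0.3, -1.2]
width: 0.785
grip_force: 30.0
```

Run:
```python
from h import *
np.set_printoptions(precision=4,suppress=True)
s=read_state();r=R.from_rotvec(s["tcp_rot"]);print(true(s),s["width"],s["grip_force"],np.arctan2(*r.as_matrix()[[1,0],1]))
c=read_camera("wrist")
for m in regions_of("wrist","tray")[:2]: print("tray",m["p"],m["bbox"],fit(c,m["mask"],box(.1,.068,.03,.081),[.524,.174,1.64]))
for n in ["fixed_face","wall_face","cam_grip"]:
    print(n,[(t["location"],round(float(t["p"]),2),at_z(c,t["location"],.053 if n=="cam_grip" else .01)[:2]) for t in tip_of("wrist",n)[:2]])
X=lambda x,y=0:[.5265-.0691*x-.9976*y,.139+.9976*x-.0691*y]
tplan([(X(.035)+[.0145],down(.07))],turn=5,rate=.025)
```

```text
[0.5239 0.1746 0.084 ] 0.7854632782692262 30.02875305712223 0.07375169530242764
tray 0.81 [218.8, 194.7, 192.4, 212.7] (array([0.5252, 0.1749, 1.6456]), np.float64(0.0929565404844781))
tray 0.19 [289.1, 385.5, 50.0, 15.2] (array([0.5612, 0.0859, 2.0275]), np.float64(0.9680142192929259))
fixed_face [([314.9, 129.3], 0.94, array([0.5198, 0.2521]))]
wall_face []
cam_grip []
N 3
T [[0.008,0.003,0.464],[0.009,0.002,0.463],[0.008,0.003,0.464],  ]
W [[-0.002,0.001,-0.001],[-0.001,0.001,-0.0],[-0.002,0.0,-0.001],  ]
```

Call:
apply_moves(
  fingers=[0,0,0,0,0,1,1,1,1],
  travel=[
    [0.01,0,0.46],
    [0,0,0.46],
    [0,0,0.3],
    [0,0,0.16],
    [0,0,0],
    [0,0,0],
    [0,0,0],
    [0,0,0],
    [0,0,0],
  ],
  rotation=[
    [0,0,0],
    [0,0,0],
    [0,0,0],
    [0,0,0],
    [0,0,0],
    [0,0,0],
    [0,0,0],
    [0,0,0],
    [0,0,0],
  ],
)

```text
time: 15.4
tool_pos: [0.5246, 0.1745, -0.0196]
tcp_rot: [2.141, 2.299, 0.001]
wrist_force: [0.6, 0.4, 0.3]
width: 1.002
grip_force: 0.0
```

Run:
```python
from h import *
np.set_printoptions(precision=4,suppress=True)
s=read_state();print(true(s),s["width"],s["grip_force"],s["wrist_force"])
tplan([(true(s)+[-.0035,-.06,.14],down(.07))],turn=5,rate=.045)
```

```text
[0.5245 0.1745 0.0157] 1.0018255473484217 0.0 [0.6361 0.3659 0.267 ]
N 4
T [[-0.298,-0.038,-0.7],[-0.298,-0.038,-0.7],[-0.298,-0.039,-0.7],[-0.298,-0.039,-0.7],  ]
W [[0.002,-0.0,0.003],[0.002,-0.001,0.003],[0.003,-0.0,0.003],[0.002,-0.001,0.003],  ]
```

Call:
apply_moves(
  fingers=[1,1,1,1,1,1],
  travel=[
    [0,0,-0.7],
    [0,0,-0.7],
    [-0.6,-0.07,-0.7],
    [-0.6,-0.07,-0.7],
    [0,0,0],
    [0,0,0],
  ],
  rotation=[
    [0,0,0],
    [0,0,0],
    [0,0,0],
    [0,0,0],
    [0,0,0],
    [0,0,0],
  ],
)

```text
time: 16.0
tool_pos: [0.5224, 0.1138, 0.1214]
tcp_rot: [2.141, 2.296, 0.004]
wrist_force: [-0.4, 0.5, 0.1]
width: 1.0
grip_force: 0.0
```

Run:
```python
from h import *
np.set_printoptions(precision=4,suppress=True)
s=read_state();print(true(s),s["time"])
for k in range(2):
    c=read_camera("wrist")
    m=regions_of("wrist","tray"); print("tray",[(q["p"],q["bbox"]) for q in m[:2]],fit(c,m[0]["mask"],box(.1,.068,.03,.01),[.524,.174,1.64]))
    m=regions_of("wrist","caster");print("caster",[(q["p"],q["bbox"]) for q in m[:2]],fit(c,m[0]["mask"],box(.265,.12,.01)+box(.012,.084,.024,.01,.116),[.525,.14,1.64]))
    for n in ["fixed_face","wall_face","cam_grip"]:
        print(n,[(t["location"],round(float(t["p"]),2),at_z(c,t["location"],.053 if n=="cam_grip" else .01)[:2]) for t in tip_of("wrist",n)[:2]])
m=regions_of("wrist","cam_grip"); print([(q["p"],q["bbox"]) for q in m[:2]])
np.save("w7.npy",c["image"])
c=read_camera("top")
print([(t["location"],round(float(t["p"]),2),at_z(c,t["location"],.053)[:2]) for t in tip_of("top","cam_grip")[:2]])
```

```text
[0.5223 0.1138 0.1567] 16.0
tray [(0.66, [7.6, 0.0, 153.3, 127.1]), (0.36, [418.9, 375.6, 110.7, 104.4])] (array([0.524, 0.174, 1.64 ]), np.float64(1.0))
caster [(0.87, [245.0, 21.2, 153.5, 324.8])] (array([0.5274, 0.1384, 1.633 ]), np.float64(0.03150032644675915))
fixed_face [([321.0, 51.2], 0.81, array([0.5198, 0.2512]))]
wall_face [([317.9, 243.0], 0.67, array([0.5286, 0.0947])), ([115.7, 72.1], 0.53, array([0.3591, 0.2251]))]
cam_grip [([318.9, 321.2], 0.59, array([0.5329, 0.0399]))]
tray [(0.92, [280.3, 84.7, 93.8, 135.7])] (array([0.5256, 0.1736, 1.637 ]), np.float64(0.015644223103648547))
caster [(0.89, [248.5, 21.8, 153.7, 324.5])] (array([0.5273, 0.1385, 1.6369]), np.float64(0.030834043372096054))
fixed_face [([328.9, 51.2], 0.62, array([0.5226, 0.2514])), ([324.0, 153.7], 0.33, array([0.525 , 0.1747]))]
wall_face [([317.3, 245.6], 0.57, array([0.5253, 0.0937]))]
cam_grip [([323.4, 320.7], 0.89, array([0.5339, 0.0431]))]
[(0.74, [307.3, 289.1, 34.0, 55.2])]
[([283.7, 245.8], 0.56, array([0.5333, 0.0408]))]
```

Run:
```python
from h import *
np.set_printoptions(precision=4,suppress=True)
s=read_state();print(s["q"])
tplan([([.534,.041,.085],down(-.02)),([.534,.041,.040],down(-.02))],turn=5,rate=.035)
im=np.load("w7.npy"); sub=cv2.cvtColor(im,cv2.COLOR_RGB2GRAY)
c=read_camera("wrist"); m=regions_of("wrist","cam_grip")[0]["mask"]
g=((sub<np.percentile(sub[m],50))&m).astype(np.uint8); n,l,st,ce=cv2.connectedComponentsWithStats(g); k=1+st[1:,4].argmax()
p=np.argwhere(l==k)[:,::-1].astype(np.float32); print(st[k],ce[k]); (a,b),_,ang=cv2.minAreaRect(p);print(_,ang)
w=np.array([at_z(c,q,.06)[:2] for q in p[::5]]); ev,V=np.linalg.eigh(np.cov(w.T)); print(w.mean(0),np.sqrt(ev),np.degrees(np.arctan2(V[1,1],V[0,1])))
cv2.imwrite("pics/knob.png",cv2.resize(im[270:370,280:370],None,fx=6,fy=6,interpolation=2)[:,:,::-1])
```

```text
[ 0.1686  0.0589  1.9864 -0.      1.0963  0.0974]
N 5
T [[-0.492,0.049,0.468],[-0.49,0.064,0.468],[-0.487,0.078,0.468],  ,[-0.0,0.0,0.45],[-0.0,0.0,0.45],  ]
W [[0.0,-0.0,0.29],[0.0,-0.0,0.291],[0.001,-0.0,0.29],  ,[-0.0,-0.0,0.0],[-0.0,-0.0,0.0],  ]
[307 286  30  59 613] [321.2643 302.9804]
(56.56499099731445, 29.409242630004883) 78.17850494384766
[0.5315 0.0614] [0.0047 0.0117] 87.62787243824685
```

Call:
apply_moves(
  fingers=[1,1,1,1,1,1,0,0,0,0,0,0],
  travel=[
    [-0.49,0.05,0.47],
    [-0.49,0.06,0.47],
    [-0.49,0.08,0.47],
    [0,0,0.45],
    [0,0,0.45],
    [0,0,0],
    [0,0,0],
    [0,0,0],
    [0,0,0],
    [0,0,0],
    [0,0,0],
    [0,0,0],
  ],
  rotation=[
    [0,0,0.29],
    [0,0,0.29],
    [0,0,0.29],
    [0,0,0],
    [0,0,0],
    [0,0,0],
    [0,0,0],
    [0,0,0],
    [0,0,0],
    [0,0,0],
    [0,0,0],
    [0,0,0],
  ],
  newtons=40,
)

```text
time: 18.05
tool_pos: [0.5327, 0.041, 0.0052]
tcp_rot: [-2.242, -2.198, 0.003]
wrist_force: [-6.2, -0.3, 8.5]
width: 0.11
grip_force: 42.6
```

Run:
```python
from h import *
np.set_printoptions(precision=4,suppress=True)
s=read_state();r=R.from_rotvec(s["tcp_rot"]);print(true(s),s["width"],s["grip_force"],s["wrist_force"],s["torque"],np.arctan2(*r.as_matrix()[[1,0],1]))
d=np.array([-.0661,.9978,0]); p=true(s)
tplan([(p+d*.05,r),(p+d*.06,r)],rate=.0125)
```

```text
[0.5328 0.041  0.0405] 0.11048380319662415 42.62831926345825 [-6.2194 -0.2718  8.5267] [-0.0407  0.7404  0.0023] -0.019843204808970855
N 5
T [[0.249,-0.021,0.0],[0.249,-0.022,0.0],[0.249,-0.021,0.0],[0.249,-0.022,0.0],  ,[0.2,-0.017,0.0],  ]
W [[0.0,0.0,0.0],[0.0,0.0,0.0],[0.0,0.0,0.0],[0.0,0.0,0.0],  ,[0.0,0.0,0.0],  ]
```

Call:
apply_moves(
  fingers=[0,0,0,0,0,0],
  travel=[
    [0.25,-0.02,-0.01],
    [0.25,-0.02,0],
    [0.25,-0.02,0],
    [0.25,-0.02,0],
    [0.1,-0.01,0],
    [0,0,0],
  ],
  rotation=[
    [0,0,0],
    [0,0,0],
    [0,0,0],
    [0,0,0],
    [0,0,0],
    [0,0,0],
  ],
)

```text
time: 18.65
tool_pos: [0.5291, 0.096, 0.0053]
tcp_rot: [-2.241, -2.2, 0.004]
wrist_force: [-4.5, -1.3, 6.0]
width: 0.104
grip_force: 42.3
```

Call:
apply_moves(
  fingers=[0,0],
  travel=[
    [0.06,-0.005,0],
    [0,0,0],
  ],
  rotation=[
    [0,0,0],
    [0,0,0],
  ],
)

```text
time: 18.85
tool_pos: [0.5291, 0.0962, 0.0054]
tcp_rot: [2.24, 2.2, -0.008]
wrist_force: [-3.5, -11.5, 7.4]
width: 0.107
grip_force: 42.4
```

Call:
apply_moves(
  fingers=[0,0],
  travel=[
    [0.04,-0.003,0],
    [0,0,0],
  ],
  rotation=[
    [0,0,0],
    [0,0,0],
  ],
)

```text
time: 19.05
tool_pos: [0.5291, 0.0964, 0.0054]
tcp_rot: [2.238, 2.2, -0.011]
wrist_force: [-3.3, -16.5, 7.5]
width: 0.109
grip_force: 42.5
```

Run:
```python
from h import *
np.set_printoptions(precision=4,suppress=True)
for cam in ["wrist","wrist","scene"]:
    c=read_camera(cam)
    for n,z in [("tray",box(.1,.068,.03,.01)),("caster",box(.265,.12,.01)+box(.012,.084,.024,.01,.116))]:
        m=regions_of(cam,n)[:1]; print(cam,n,[(q["p"],q["bbox"],fit(c,q["mask"],z,[.523,.199,1.637] if n=="tray" else [.527,.139,1.637])) for q in m])
    for n in ["fixed_face","wall_face","cam_grip"]:
        print(n,[(t["location"],round(float(t["p"]),2),at_z(c,t["location"],.053 if n=="cam_grip" else .01)[:2]) for t in tip_of(cam,n)[:1]])
c=read_camera("wrist"); s=read_state(); print(s["wrist_force"],s["torque"])
cv2.imwrite("pics/w8.png",cv2.resize(c["image"][60:360,160:480],(800,600),interpolation=2)[:,:,::-1])
```

```text
wrist tray [(0.95, [197.5, 1.3, 187.6, 190.4], (array([0.5241, 0.1992, 1.6386]), np.float64(0.002721185933502346)))]
wrist caster [(0.77, [158.8, 2.5, 262.5, 395.6], (array([0.5263, 0.1613, 1.6316]), np.float64(0.05399146930948018)))]
fixed_face []
wall_face [([307.1, 179.0], 0.76, array([0.5275, 0.1488]))]
cam_grip [([315.9, 308.7], 0.97, array([0.5312, 0.0979]))]
wrist tray [(0.84, [196.5, 0.0, 186.5, 192.6], (array([0.5243, 0.1993, 1.6361]), np.float64(0.004833886045109814)))]
wrist caster [(0.72, [158.5, 0.0, 263.4, 401.1], (array([0.5258, 0.1622, 1.6319]), np.float64(0.053927662176961655)))]
fixed_face []
wall_face [([303.4, 176.9], 0.81, array([0.5257, 0.1499]))]
cam_grip [([313.7, 312.8], 0.81, array([0.5302, 0.0959]))]
scene tray [(0.57, [396.2, 215.7, 52.9, 31.7], (array([0.5247, 0.2011, 1.6111]), np.float64(0.13456009200690056)))]
scene caster [(0.86, [338.9, 215.1, 118.7, 52.9], (array([0.5269, 0.1352, 1.5929]), np.float64(0.047305059406719696)))]
fixed_face [([439.2, 233.1], 0.87, array([0.5253, 0.2442]))]
wall_face [([405.1, 240.6], 0.97, array([0.5316, 0.1509]))]
cam_grip [([385.2, 228.9], 0.6, array([0.5302, 0.0971]))]
[ -4.6093 -16.9582   7.7004] [-2.8402  0.5546  0.0097]
```

Fit check: the tray is square at yaw 1.64 and centred at y=0.199. Its far end is at 0.249, which matches the fixed face, and the push force rose to 16 N, so it is closed. Now I'll turn the cam.

Call:
apply_moves(
  fingers=[0,0,0,0,0,0,0,0,0,0,0],
  travel=[
    [0,0,0],
    [0,0,0],
    [0,0,0],
    [0,0,0],
    [0,0,0],
    [0,0,0],
    [0,0,0],
    [0,0,0],
    [0,0,0],
    [0,0,0],
    [0,0,0],
  ],
  rotation=[
    [0,0,1],
    [0,0,1],
    [0,0,1],
    [0,0,1],
    [0,0,1],
    [0,0,1],
    [0,0,1],
    [0,0,1],
    [0,0,1],
    [0,0,1],
    [0,0,0],
  ],
)

```text
time: 21.1
tool_pos: [0.5279, 0.0969, 0.0053]
tcp_rot: [3.038, 0.781, -0.01]
wrist_force: [-7.2, -14.7, 10.2]
width: 0.108
grip_force: 42.9
```

Run:
```python
from h import *
np.set_printoptions(precision=4,suppress=True)
s=read_state();r=R.from_rotvec(s["tcp_rot"]);print(true(s),s["width"],s["wrist_force"],s["torque"],np.arctan2(*r.as_matrix()[[1,0],1]),s["q"][5])
```

```text
[0.528  0.0972 0.0406] 0.10792789680626265 [ -7.1861 -14.6696  10.1829] [-2.5433  1.0473 -0.0573] -1.0673774409520815 1.2115479407970902
```

Call:
apply_moves(
  fingers=[0,0,0],
  travel=[
    [0,0,0],
    [0,0,0],
    [0,0,0],
  ],
  rotation=[
    [0,0,1],
    [0,0,0.6],
    [0,0,0],
  ],
)

```text
time: 21.4
tool_pos: [0.5277, 0.0971, 0.0053]
tcp_rot: [3.091, 0.53, -0.01]
wrist_force: [-6.8, -14.3, 8.9]
width: 0.109
grip_force: 48.4
```

Run:
```python
from h import *
np.set_printoptions(precision=4,suppress=True)
s=read_state();r=R.from_rotvec(s["tcp_rot"]);print(true(s),s["width"],s["wrist_force"],s["torque"],np.arctan2(*r.as_matrix()[[1,0],1]),s["q"][5])
```

```text
[0.5278 0.0973 0.0406] 0.10920189947144336 [ -6.8086 -14.3007   8.8964] [-2.3317  1.2748  0.8604] -1.2313274010510113 1.3762784365085075
```

The torque jumped to 0.86 N m at yaw -1.23, so the cam is at its stop. I'll release partly, lift, and go to look at the rack.

Call:
apply_moves(
  fingers=[0.4,0.4,0.4,0.4,0.4,0.4,0.4],
  travel=[
    [0,0,0],
    [0,0,0],
    [0,0,0],
    [0,0,-0.6],
    [0,0,-1],
    [0,0,-1],
    [0,0,0],
  ],
  rotation=[
    [0,0,0],
    [0,0,0],
    [0,0,0],
    [0,0,0],
    [0,0,0],
    [0,0,0],
    [0,0,0],
  ],
)

```text
time: 22.1
tool_pos: [0.5367, 0.1024, 0.1436]
tcp_rot: [3.097, 0.526, 0.025]
wrist_force: [1.1, 0.1, 0.0]
width: 0.4
grip_force: 0.0
```

Run:
```python
from h import *
s=read_state();print(true(s),s["width"],s["wrist_force"])
tplan([([.48,-.28,.22],down(0))],turn=6,rate=.045)
```

```text
[0.53613447 0.10235233 0.17892964] 0.3995502705924433 [1.06900672 0.14525304 0.01782313]
N 12
T [[-0.299,0.571,-0.072],[-0.356,0.537,-0.072],[-0.409,0.497,-0.072],[-0.458,0.453,-0.072],[-0.502,0.403,-0.072],[-0.541,0.35,-0.072],[-0.574,0.292,-0.071],[-0.601,0.232,-0.071],[-0.621,0.169,-0.071],[-0.636,0.104,-0.07],[-0.643,0.038,-0.07],[-0.643,-0.029,-0.069],  ]
W [[0.009,-0.009,-0.982],[0.009,-0.009,-0.982],[0.01,-0.009,-0.982],[0.01,-0.009,-0.982],[0.009,-0.01,-0.982],[0.01,-0.009,-0.982],[0.009,-0.01,-0.982],[0.01,-0.009,-0.982],[0.009,-0.01,-0.982],[0.01,-0.009,-0.982],[0.009,-0.01,-0.983],[0.01,-0.009,-0.982],  ]
```

Call:
apply_moves(
  fingers=[0.4,0.4,0.4,0.4,0.4,0.4,0.4,0.4,0.4,0.4,0.4,0.4],
  travel=[
    [-0.3,0.57,-0.07],
    [-0.36,0.54,-0.07],
    [-0.41,0.5,-0.07],
    [-0.46,0.45,-0.07],
    [-0.5,0.4,-0.07],
    [-0.54,0.35,-0.07],
    [-0.57,0.29,-0.07],
    [-0.6,0.23,-0.07],
    [-0.62,0.17,-0.07],
    [-0.64,0.1,-0.07],
    [-0.64,0.04,-0.07],
    [-0.64,-0.03,-0.07],
  ],
  rotation=[
    [0.01,-0.01,-0.98],
    [0.01,-0.01,-0.98],
    [0.01,-0.01,-0.98],
    [0.01,-0.01,-0.98],
    [0.01,-0.01,-0.98],
    [0.01,-0.01,-0.98],
    [0.01,-0.01,-0.98],
    [0.01,-0.01,-0.98],
    [0.01,-0.01,-0.98],
    [0.01,-0.01,-0.98],
    [0.01,-0.01,-0.98],
    [0.01,-0.01,-0.98],
  ],
)

```text
time: 23.3
tool_pos: [0.473, -0.2817, 0.1768]
tcp_rot: [-2.213, -2.216, 0.021]
wrist_force: [0.2, 0.9, 0.3]
width: 0.395
grip_force: 0.0
```

Call:
apply_moves(
  fingers=[0.4,0.4],
  travel=[
    [0,0,0],
    [0,0,0],
  ],
  rotation=[
    [0,0,0],
    [0,0,0],
  ],
)

```text
time: 23.5
tool_pos: [0.4731, -0.2808, 0.1766]
tcp_rot: [-2.22, -2.208, 0.02]
wrist_force: [0.1, -0.0, 0.4]
width: 0.398
grip_force: 0.0
```

```bash
cat > rk.py <<'E'
from h import *
np.set_printoptions(precision=4,suppress=True)
s=read_state();r=R.from_rotvec(s["tcp_rot"]);print(true(s),r.as_matrix()[:,1],s["q"],s["time"])
c=read_camera("wrist"); np.save("rk.npy",c["image"])
for n,z in [("rack",0),("comb",.05),("spare_comb",.05)]:
    print(n,[(t["location"],round(float(t["p"]),2),at_z(c,t["location"],z)[:2]) for t in tip_of("wrist",n)[:3]])
    for m in regions_of("wrist",n)[:3]:
        b=cv2.boxPoints(cv2.minAreaRect(cv2.findNonZero(m["mask"].astype(np.uint8)))); print("  ",round(float(m["p"]),2),m["mask"].sum(),np.round(b).astype(int).tolist())
E
python3 rk.py
```

```text
[ 0.4736 -0.2808  0.2119] [ 0.9998 -0.0057 -0.0166] [-0.5737  0.0514  1.8844 -0.0112  1.2188 -0.5641] 23.5
rack [([346.1, 264.3], 0.77, array([ 0.5071, -0.3469]))]
   0.8 9311 [[267, 319], [278, 215], [433, 231], [422, 336]]
comb [([388.8, 288.6], 0.69, array([ 0.5461, -0.3533])), ([500.6, 275.1], 0.56, array([ 0.6545, -0.3386]))]
   0.68 2294 [[473, 248], [513, 228], [546, 295], [506, 315]]
   0.64 890 [[371, 302], [383, 243], [405, 247], [394, 306]]
spare_comb [([311.8, 277.2], 0.86, array([ 0.4693, -0.341 ]))]
   0.87 2608 [[280, 332], [292, 234], [325, 238], [312, 336]]
```

```bash
cat > fr.py <<'E'
from h import *
np.set_printoptions(precision=4,suppress=True)
L=R.from_euler("y",-35,degrees=True)
def lean(P): return (L.apply(np.array(P))+[0,0,.05]).tolist()
def bx(w,z0,z1): return [(sx*.004,sy*w/2,z) for sx in(-1,1) for sy in(-1,1) for z in(z0,z1)]
M={"spare_comb":[lean(bx(.092,.0,.034)),lean(bx(.092,.012,.034))],"comb":[lean(bx(.092,0,.016)+bx(.044,0,.034)),lean(bx(.092,.012,.016)+bx(.044,0,.034))]}
X0={"spare_comb":[.467,-.344,-.07],"comb":[.546,-.351,-.07]}
import sys
for cam in sys.argv[1:]:
    c=read_camera(cam)
    for n in M:
        for m in regions_of(cam,n)[:3]:
            r=[fit(c,m["mask"],P,X0[n]) for P in M[n]]
            if min(q[1] for q in r)<.5: print(cam,n,round(float(m["p"]),2),m["mask"].sum(),[np.r_[q[0],q[1]] for q in r])
E
python3 fr.py wrist wrist top scene
```

```text
wrist spare_comb 0.58 2639 [array([ 0.4685, -0.345 , -0.1266,  0.1271]), array([ 0.4703, -0.3421, -0.1313,  0.3108])]
wrist comb 0.94 936 [array([ 0.5511, -0.3472, -0.115 ,  0.4181]), array([ 0.5512, -0.3479, -0.1096,  0.3722])]
wrist spare_comb 0.91 2578 [array([ 0.4692, -0.3445, -0.1216,  0.1149]), array([ 0.4712, -0.3441, -0.1619,  0.2947])]
wrist comb 0.66 928 [array([ 0.5511, -0.3466, -0.1143,  0.4411]), array([ 0.5514, -0.3467, -0.1227,  0.3971])]
scene spare_comb 0.57 733 [array([ 0.4713, -0.3439, -0.1405,  0.2185]), array([ 0.4756, -0.3453, -0.1173,  0.4229])]
scene comb 0.83 627 [array([ 0.5525, -0.3543, -0.1183,  0.1921]), array([ 0.5564, -0.3525, -0.129 ,  0.1826])]
```

```bash
sed -i 's/^M=.*/M={"spare_comb":[lean(bx(.092,.014,.034)+bx(.066,.0,.034)+bx(.046,-.012,.034)),lean(bx(.092,.0,.034)+bx(.046,-.012,.034))],"comb":[lean(bx(.066,0,.016)+bx(.044,0,.034)),lean(bx(.092,.0,.016)+bx(.046,-.012,.034)),lean(bx(.092,.014,.016)+bx(.066,0,.016)+bx(.046,-.012,.034))]}/' fr.py; python3 fr.py wrist wrist scene top
python3 - <<'E'
from h import *
c=read_camera("wrist"); o=c["image"][200:350,250:450]; cv2.imwrite("pics/fin.png",cv2.resize(o,(800,600),interpolation=2)[:,:,::-1])
E
```

```text
wrist spare_comb 0.98 2625 [array([ 0.4689, -0.3441, -0.1332,  0.0717]), array([ 0.4683, -0.3447, -0.1368,  0.076 ])]
wrist comb 0.91 1000 [array([ 0.5525, -0.3382, -0.1062,  0.237 ]), array([ 0.5489, -0.3475, -0.1757,  0.4368]), array([ 0.5481, -0.3496, -0.1711,  0.3935])]
wrist spare_comb 0.71 2679 [array([ 0.4687, -0.3441, -0.1304,  0.0657]), array([ 0.4681, -0.3447, -0.1379,  0.0503])]
wrist comb 0.91 949 [array([ 0.5516, -0.3405, -0.1092,  0.2549]), array([ 0.5486, -0.3472, -0.2086,  0.4586]), array([ 0.5488, -0.347 , -0.2039,  0.4213])]
scene spare_comb 0.56 737 [array([ 0.4697, -0.3457, -0.1292,  0.0429]), array([ 0.4692, -0.3454, -0.1449,  0.1018])]
scene comb 0.73 596 [array([ 0.5549, -0.3537, -0.0027,  0.2492]), array([ 0.5469, -0.3522,  0.0108,  0.2385]), array([ 0.5478, -0.3511, -0.0125,  0.1666])]
```

View pics/fin.png

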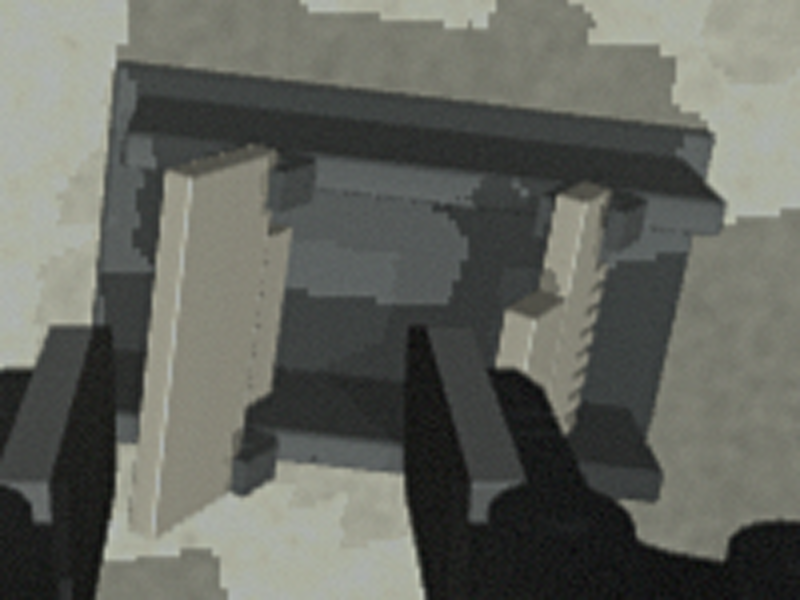

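The last picture shows the spare (plain, full height) at crop (210,330). The comb has its narrow tab starting at crop (530,300) and its bar end at (585,190), and is partly hidden by a finger. I'll derive its pose from the spare's fit and check it against these pixels.

```bash
cat >> h.py <<'E'
RY=-.132
CB=np.array([.5481,-.355,.05]); CR=R.from_euler("z",RY)*R.from_euler("y",-35,degrees=True)  # comb pose
TR=CR*R.from_matrix(np.array([[0,1,0],[1,0,0],[0,0,-1.]]))  # tool axes in comb: x=+y,y=+x,z=-z
def cpt(h): return CB+CR.apply([0,0,h])
E
python3 - <<'E'
from h import *
np.set_printoptions(precision=3,suppress=True)
c=read_camera("wrist")
for q in [(.004,.046,.016),(-.004,.046,.016),(-.004,.022,.034),(.004,.022,.034),(-.004,.022,.016)]: print(q,(proj(c,CB+CR.apply(q))-[250,200])*4)
print(TR.as_matrix())
tplan([(cpt(.11),TR),(cpt(.012),TR)],turn=5,rate=.03)
E
```

```text
(0.004, 0.046, 0.016) [588.12  205.449]
(-0.004, 0.046, 0.016) [555.97  195.377]
(-0.004, 0.022, 0.034) [503.633 309.831]
(0.004, 0.022, 0.034) [535.838 321.789]
(-0.004, 0.022, 0.016) [536.56  290.093]
[[ 0.132  0.812  0.569]
 [ 0.991 -0.108 -0.075]
 [-0.     0.574 -0.819]]
N 12
T [[-0.171,0.085,0.164],[-0.169,0.074,0.171],[-0.167,0.063,0.177],[-0.165,0.052,0.182],[-0.163,0.04,0.187],[-0.162,0.027,0.19],[-0.161,0.015,0.192],[-0.16,0.002,0.194],  ,[0.0,0.0,0.49],[0.0,0.0,0.49],[0.0,0.0,0.49],[0.0,0.0,0.49],  ]
W [[-0.748,-0.042,0.151],[-0.747,-0.043,0.15],[-0.748,-0.042,0.151],[-0.747,-0.043,0.15],[-0.748,-0.042,0.151],[-0.747,-0.043,0.15],[-0.748,-0.042,0.151],[-0.747,-0.043,0.151],  ,[-0.0,0.0,-0.0],[-0.0,0.0,-0.0],[-0.0,0.0,-0.0],[-0.0,0.0,-0.0],  ]
```

Call:
apply_moves(
  fingers=[0.4,0.4,0.4,0.4,0.4,0.4,0.4,0.4,0.4,0.4],
  travel=[
    [-0.17,0.09,0.16],
    [-0.17,0.07,0.17],
    [-0.17,0.06,0.18],
    [-0.17,0.05,0.18],
    [-0.16,0.04,0.19],
    [-0.16,0.03,0.19],
    [-0.16,0.02,0.19],
    [-0.16,0,0.19],
    [0,0,0],
    [0,0,0],
  ],
  rotation=[
    [-0.75,-0.04,0.15],
    [-0.75,-0.04,0.15],
    [-0.75,-0.04,0.15],
    [-0.75,-0.04,0.15],
    [-0.75,-0.04,0.15],
    [-0.75,-0.04,0.15],
    [-0.75,-0.04,0.15],
    [-0.75,-0.04,0.15],
    [0,0,0],
    [0,0,0],
  ],
)

```text
time: 26.15
tool_pos: [0.505, -0.3492, 0.1111]
tcp_rot: [1.98, 1.733, 0.549]
wrist_force: [0.5, -0.1, 0.1]
width: 0.405
grip_force: 0.0
```

```bash
cat > cp.py <<'E'
from h import *
np.set_printoptions(precision=4,suppress=True)
s=read_state();r=R.from_rotvec(s["tcp_rot"]);print("true in comb frame",CR.inv().apply(true(s)-CB),"rot err deg",(TR.inv()*r).as_rotvec(degrees=True),s["q"],s["wrist_force"],s["width"])
E
python3 cp.py; python3 fr.py wrist wrist
python3 - <<'E'
from h import *
tplan([(cpt(.013),TR)],turn=5,rate=.025)
E
```

```text
true in comb frame [-0.0006 -0.      0.1103] rot err deg [0.0306 0.1616 0.0921] [-0.8994 -0.0465  2.2551  0.7682  0.6133 -1.3367] [ 0.5271 -0.0809  0.0721] 0.4047673893008951
wrist spare_comb 0.61 4921 [array([ 0.469 , -0.3432, -0.1215,  0.0854]), array([ 0.4683, -0.3447, -0.1368,  0.09  ])]
wrist comb 0.73 1387 [array([ 0.5496, -0.3421, -0.1247,  0.2765]), array([ 0.5479, -0.3546, -0.1281,  0.0658]), array([ 0.5481, -0.3533, -0.1311,  0.0573])]
wrist spare_comb 0.61 5164 [array([ 0.4688, -0.3435, -0.1145,  0.0835]), array([ 0.4684, -0.3448, -0.1258,  0.0641])]
wrist comb 0.96 1254 [array([ 0.5493, -0.3434, -0.1161,  0.2586]), array([ 0.548 , -0.3544, -0.1189,  0.0666]), array([ 0.5481, -0.3531, -0.1159,  0.0521])]
N 4
T [[-0.0,-0.011,0.489],[-0.0,-0.01,0.488],[-0.0,-0.01,0.489],[-0.0,-0.01,0.488],  ]
W [[0.007,-0.004,0.004],[0.007,-0.005,0.004],[0.007,-0.004,0.004],[0.007,-0.005,0.003],  ]
```

The comb fits at (0.548,-0.354) with yaw -0.125, which agrees with the derived pose. I'll go down the slope and grip.

Call:
apply_moves(
  fingers=[0.4,0.4,0.4,0.4,0.4,0,0,0,0,0],
  travel=[
    [0,0,0.49],
    [0,0,0.49],
    [0,0,0.49],
    [0,0,0.49],
    [0,0,0],
    [0,0,0],
    [0,0,0],
    [0,0,0],
    [0,0,0],
    [0,0,0],
  ],
  rotation=[
    [0,0,0],
    [0,0,0],
    [0,0,0],
    [0,0,0],
    [0,0,0],
    [0,0,0],
    [0,0,0],
    [0,0,0],
    [0,0,0],
    [0,0,0],
  ],
  newtons=30,
)

```text
time: 27.45
tool_pos: [0.5616, -0.357, 0.0323]
tcp_rot: [1.976, 1.731, 0.55]
wrist_force: [0.2, -0.1, 0.6]
width: 0.083
grip_force: 33.4
```

```bash
python3 cp.py
```

```text
true in comb frame [ 0.0009 -0.0003  0.0129] rot err deg [-0.1678  0.0781  0.0081] [-0.8166  0.1667  2.2146  0.9883  0.4527 -1.5272] [ 0.1747 -0.148   0.6096] 0.08284335147253324
```

Call:
apply_moves(
  fingers=[0,0,0,0,0,0],
  travel=[
    [0,0,-0.2],
    [0,0,-0.35],
    [0,0,-0.4],
    [0,0,-0.4],
    [0,0,-0.5],
    [0,0,0],
  ],
  rotation=[
    [0,0,0],
    [0,0,0],
    [0,0,0],
    [0,0,0],
    [0,0,0],
    [0,0,0],
  ],
)

```text
time: 28.05
tool_pos: [0.5088, -0.3516, 0.1109]
tcp_rot: [1.972, 1.729, 0.548]
wrist_force: [-0.6, -0.6, 0.6]
width: 0.084
grip_force: 33.4
```

```bash
python3 cp.py
python3 - <<'E'
from h import *
c=read_camera("scene"); print([(t["location"],t["p"]) for t in tip_of("scene","spare_comb")[:1]])
p=true(); O=np.array([.527,.1395,0]); d=np.array([-.0661,.9978,0])
a=O+d*.088+[0,0,.19]
tplan([(p+[-.03,.06,.09],down(0)),(a,down(1.637))],turn=5.5,rate=.04)
E
```

```text
true in comb frame [ 0.0025 -0.0017  0.1077] rot err deg [-0.3358 -0.1135 -0.0598] [-0.8959 -0.0407  2.2531  0.7803  0.6025 -1.348 ] [-0.5807 -0.6128  0.5672] 0.08368009181293468
[([186.3, 246.7], 0.66)]
N 25
T [[0.159,0.002,-0.29],[0.161,-0.02,-0.289],[0.163,-0.043,-0.285],[0.165,-0.064,-0.28],[0.168,-0.085,-0.272],[0.172,-0.106,-0.262],[0.175,-0.125,-0.252],  ,[0.572,0.069,0.041],[0.564,0.121,0.041],[0.55,0.172,0.041],[0.532,0.221,0.041],[0.51,0.269,0.041],[0.484,0.314,0.041],[0.453,0.356,0.041],[0.419,0.396,0.041],[0.381,0.432,0.041],[0.34,0.465,0.041],[0.297,0.494,0.041],[0.251,0.519,0.041],[0.202,0.54,0.041],[0.152,0.556,0.041],[0.101,0.568,0.041],[0.05,0.575,0.041],[-0.003,0.576,0.041],[-0.055,0.574,0.042],  ]
W [[0.837,0.055,-0.174],[0.837,0.054,-0.174],[0.837,0.055,-0.174],[0.837,0.054,-0.174],[0.836,0.055,-0.174],[0.837,0.054,-0.174],[0.836,0.055,-0.175],  ,[0.0,-0.0,-0.868],[0.0,-0.0,-0.868],[0.0,-0.0,-0.868],[0.0,-0.0,-0.869],[0.0,-0.0,-0.868],[0.0,-0.0,-0.869],[0.0,-0.0,-0.868],[0.0,-0.0,-0.869],[0.0,-0.0,-0.868],[0.0,-0.0,-0.869],[0.0,-0.0,-0.868],[0.0,-0.0,-0.869],[0.0,-0.0,-0.868],[0.0,-0.0,-0.869],[0.0,-0.0,-0.868],[0.0,-0.0,-0.869],[0.0,0.0,-0.868],[0.0,0.0,-0.869],  ]
```

Call:
apply_moves(
  fingers=[0,0,0,0,0,0,0,0],
  travel=[
    [0.16,0,-0.29],
    [0.16,-0.02,-0.29],
    [0.16,-0.04,-0.29],
    [0.17,-0.06,-0.28],
    [0.17,-0.09,-0.27],
    [0.17,-0.11,-0.26],
    [0.18,-0.13,-0.25],
    [0,0,0],
  ],
  rotation=[
    [0.84,0.05,-0.17],
    [0.84,0.05,-0.17],
    [0.84,0.05,-0.17],
    [0.84,0.05,-0.17],
    [0.84,0.05,-0.17],
    [0.84,0.05,-0.17],
    [0.84,0.05,-0.17],
    [0,0,0],
  ],
)

```text
time: 28.95
tool_pos: [0.4612, -0.2862, 0.1913]
tcp_rot: [-2.22, -2.221, 0.003]
wrist_force: [1.2, -0.9, -0.3]
width: 0.086
grip_force: 33.4
```

Call:
apply_moves(
  fingers=[0,0,0,0,0,0,0,0,0],
  travel=[
    [0.57,0.07,0.04],
    [0.56,0.12,0.04],
    [0.55,0.17,0.04],
    [0.53,0.22,0.04],
    [0.51,0.27,0.04],
    [0.48,0.31,0.04],
    [0.45,0.36,0.04],
    [0.42,0.4,0.04],
    [0.38,0.43,0.04],
  ],
  rotation=[
    [0,0,-0.87],
    [0,0,-0.87],
    [0,0,-0.87],
    [0,0,-0.87],
    [0,0,-0.87],
    [0,0,-0.87],
    [0,0,-0.87],
    [0,0,-0.87],
    [0,0,-0.87],
  ],
)

```text
time: 29.85
tool_pos: [0.4896, -0.0288, 0.1704]
tcp_rot: [-1.15, -2.919, 0.001]
wrist_force: [0.3, -0.7, -0.6]
width: 0.085
grip_force: 33.4
```

Call:
apply_moves(
  fingers=[0,0,0,0,0,0,0,0,0,0,0],
  travel=[
    [0.34,0.46,0.04],
    [0.3,0.49,0.04],
    [0.25,0.52,0.04],
    [0.2,0.54,0.04],
    [0.15,0.56,0.04],
    [0.1,0.57,0.04],
    [0.05,0.57,0.04],
    [0,0.58,0.04],
    [-0.05,0.57,0.04],
    [0,0,0],
    [0,0,0],
  ],
  rotation=[
    [0,0,-0.87],
    [0,0,-0.87],
    [0,0,-0.87],
    [0,0,-0.87],
    [0,0,-0.87],
    [0,0,-0.87],
    [0,0,-0.87],
    [0,0,-0.87],
    [0,0,-0.87],
    [0,0,0],
    [0,0,0],
  ],
)

```text
time: 30.95
tool_pos: [0.5205, 0.227, 0.1523]
tcp_rot: [0.104, -3.134, 0.001]
wrist_force: [0.4, 0.2, -0.7]
width: 0.085
grip_force: 33.4
```

```bash
cat > lk.py <<'E'
from h import *
np.set_printoptions(precision=4,suppress=True)
s=read_state();r=R.from_rotvec(s["tcp_rot"]);p=true(s);M=r.as_matrix();print(p,"yaw",np.arctan2(M[1,1],M[0,1]),"z",M[:,2],s["width"],s["time"],s["wrist_force"])
for cam in ["wrist","scene","top"]:
    c=read_camera(cam)
    for n in ["tray","comb_seat","comb","fixed_face","cam_grip","wall_face"]:
        print(cam,n,[(t["location"],round(float(t["p"]),2),at_z(c,t["location"],{"tray":.01,"comb_seat":.028,"comb":p[2]-.013,"cam_grip":.053}.get(n,.01))[:2]) for t in tip_of(cam,n)[:2]])
    for m in regions_of(cam,"tray")[:1]: print("  tray fit",m["p"],m["bbox"],fit(c,m["mask"],box(.1,.068,.03,.01),[.524,.199,1.637]))
    for m in regions_of(cam,"comb")[:2]: print("  comb",m["p"],m["bbox"],[np.round(q).tolist() for q in cv2.boxPoints(cv2.minAreaRect(cv2.findNonZero(m["mask"].astype(np.uint8))))])
E
python3 lk.py
```

```text
[0.5207 0.227  0.1876] yaw 1.6369892746992225 z [-0.0058 -0.0007 -1.    ] 0.085197101851328 30.95 [ 0.4377  0.1648 -0.6718]
wrist tray [([287.1, 215.3], 0.69, array([0.5238, 0.2001]))]
wrist comb_seat [([329.5, 24.6], 0.74, array([0.3616, 0.2286]))]
wrist comb [([317.3, 289.0], 0.66, array([0.5235, 0.2284]))]
wrist fixed_face [([336.5, 210.6], 0.67, array([0.5159, 0.2484]))]
wrist cam_grip [([169.1, 226.6], 0.58, array([0.5305, 0.1019]))]
wrist wall_face [([235.4, 215.3], 0.93, array([0.5271, 0.1492]))]
  tray fit 0.77 [226.5, 179.6, 111.9, 80.2] (array([0.524 , 0.1995, 1.6337]), np.float64(0.018264415510087284))
  comb 0.66 [307.8, 199.1, 16.6, 183.7] [[305.0, 197.0], [324.0, 197.0], [324.0, 382.0], [305.0, 382.0]]
scene tray [([420.8, 234.1], 0.83, array([0.5169, 0.1989]))]
scene comb_seat [([431.5, 228.7], 0.74, array([0.5262, 0.2205]))]
scene comb [([186.3, 332.7], 0.78, array([ 0.8601, -0.3386])), ([442.0, 172.1], 0.72, array([0.5179, 0.2298]))]
scene fixed_face [([441.4, 233.3], 0.76, array([0.5276, 0.249 ]))]
scene cam_grip [([386.5, 233.0], 0.54, array([0.5467, 0.0937]))]
sce
[... 520 characters left out ...]
0.35, array([0.3443, 0.2189]))]
top comb [([468.2, 177.7], 0.86, array([ 0.6093, -0.3008])), ([167.7, 242.1], 0.81, array([0.5197, 0.23  ]))]
top fixed_face [([183.8, 265.4], 0.67, array([0.5139, 0.2518]))]
top cam_grip [([477.0, 268.6], 0.7, array([ 0.4661, -0.3374])), ([254.2, 251.2], 0.51, array([0.5255, 0.0997]))]
top wall_face [([233.6, 257.7], 0.82, array([0.5245, 0.1489]))]
  tray fit 0.88 [180.9, 239.9, 55.8, 41.0] (array([0.5213, 0.1978, 1.6342]), np.float64(0.09252163572702654))
  comb 0.8 [448.0, 161.0, 32.8, 29.0] [[441.0, 178.0], [473.0, 154.0], [485.0, 170.0], [453.0, 194.0]]
  comb 0.51 [157.8, 243.1, 10.1, 24.3] [[160.0, 241.0], [171.0, 241.0], [171.0, 268.0], [160.0, 268.0]]
```

```bash
cat > cf.py <<'E'
from h import *
np.set_printoptions(precision=4,suppress=True)
def bx(w,z0,z1): return [(sx*.004,sy*w/2,z) for sx in(-1,1) for sy in(-1,1) for z in(z0,z1)]
s=read_state();p=true(s);M=R.from_rotvec(s["tcp_rot"]).as_matrix();print(p,np.arctan2(M[1,1],M[0,1]))
for k in range(4):
    c=read_camera("wrist")
    for m in regions_of("wrist","comb")[:1]:
        mk=m["mask"]; print("comb",round(float(m["p"]),2),mk.sum(),m["bbox"],*[fit(c,mk,np.array(P)+[0,0,p[2]-.013],[p[0],p[1],.066]) for P in [bx(.092,0,.016)+bx(.046,-.012,0)+bx(.044,0,.034), bx(.092,0,.016)]])
    for m in regions_of("wrist","tray")[:1]: print("  tray",round(float(m["p"]),2),m["bbox"],fit(c,m["mask"],box(.1,.068,.03,.01),[.524,.199,1.637]))
E
python3 cf.py; python3 -c "
from h import *
tplan([([.5221,.2273,.085],down(1.636))],rate=.03)"
```

```text
[0.5215 0.2272 0.1896] 1.6368682034021735
comb 0.94 3428 [307.5, 199.4, 17.0, 184.2] (array([0.5302, 0.2276, 1.6345]), np.float64(0.14871973581586762)) (array([ 0.5254,  0.2282, -1.5573]), np.float64(0.3378073314188307))
  tray 0.7 [228.6, 179.5, 108.5, 79.7] (array([0.5246, 0.1992, 1.6358]), np.float64(0.029226512622164358))
comb 0.89 3479 [305.1, 199.7, 19.2, 182.9] (array([0.5226, 0.2269, 1.6358]), np.float64(0.03450432783337842)) (array([0.5407, 0.2283, 1.6303]), np.float64(0.37110093836022695))
  tray 0.71 [228.1, 178.7, 110.1, 78.5] (array([0.5244, 0.1991, 1.6274]), np.float64(0.008719492684062025))
comb 0.83 3493 [305.8, 195.8, 20.2, 188.0] (array([0.5307, 0.2275, 1.6389]), np.float64(0.1847707896685945)) (array([0.5228, 0.2271, 1.6365]), np.float64(0.12455707256452886))
  tray 0.95 [225.5, 178.9, 115.2, 80.4] (array([0.5243, 0.1994, 1.635 ]), np.float64(0.01180363636363635))
comb 0.65 3326 [304.7, 199.7, 20.4, 185.0] (array([0.523 , 0.227 , 1.6332]), np.float64(0.07198107669463727)) (array([0.5231, 0.2271, 1.6356]), np.float64(0.06028950630788299))
  tray 0.97 [227.5, 181.9, 112.9, 73.1] (array([0.5239, 0.1992, 1.6484]), np.float64(0.03734809534938066))
N 4
T [[-0.006,0.0,0.523],[-0.005,0.0,0.523],[-0.005,0.001,0.523],[-0.004,0.0,0.522],  ]
W [[-0.0,-0.009,0.002],[-0.0,-0.009,0.002],[-0.001,-0.009,0.002],[-0.0,-0.009,0.002],  ]
```

Call:
apply_moves(
  fingers=[0,0,0,0,0,0],
  travel=[
    [0,0,0.52],
    [0,0,0.52],
    [0,0,0.52],
    [0,0,0.52],
    [0,0,0],
    [0,0,0],
  ],
  rotation=[
    [0,0,0],
    [0,0,0],
    [0,0,0],
    [0,0,0],
    [0,0,0],
    [0,0,0],
  ],
)

```text
time: 33.5
tool_pos: [0.5206, 0.227, 0.0501]
tcp_rot: [0.104, -3.135, 0.001]
wrist_force: [-0.7, -0.7, -0.5]
width: 0.084
grip_force: 33.4
```

```bash
python3 cf.py
```

```text
[0.5208 0.227  0.0854] 1.636811314068967
comb 0.7 3375 [305.0, 199.7, 18.1, 182.9] (array([0.5223, 0.2268, 1.6336]), np.float64(0.044177745589984996)) (array([0.5251, 0.1909, 0.4491]), np.float64(0.9249581187080209))
  tray 0.88 [182.4, 201.6, 170.6, 115.4] (array([0.5237, 0.1986, 1.6422]), np.float64(0.07861461437753703))
comb 0.8 3315 [304.9, 196.5, 20.1, 186.1] (array([0.5248, 0.2277, 1.6298]), np.float64(0.03651566469093992)) (array([ 0.525 ,  0.2277, -1.5071]), np.float64(0.09383118628276566))
  tray 0.71 [179.8, 195.8, 173.1, 110.1] (array([0.5235, 0.1993, 1.6439]), np.float64(0.05567860383199019))
comb 0.92 3340 [304.1, 197.1, 22.1, 188.2] (array([0.537 , 0.2283, 1.637 ]), np.float64(0.24666391961710354)) (array([0.5241, 0.2273, 1.6342]), np.float64(0.10428185227173625))
  tray 0.62 [181.4, 195.9, 170.0, 114.2] (array([0.5237, 0.199 , 1.6396]), np.float64(0.058600783200644546))
comb 0.85 3382 [302.9, 198.3, 22.3, 184.5] (array([0.5235, 0.2272, 1.6327]), np.float64(0.04650887773892187)) (array([0.5388, 0.2283, 1.6322]), np.float64(0.3382594417077176))
  tray 0.62 [183.3, 197.0, 171.0, 118.2] (array([0.5239, 0.1991, 1.6377]), np.float64(0.06263109985356397))
```

Call:
apply_moves(
  fingers=[0,0,0,0],
  travel=[
    [0,0,0.3],
    [0,0,0.25],
    [0,0,0.15],
    [0,0,0],
  ],
  rotation=[
    [0,0,0],
    [0,0,0],
    [0,0,0],
    [0,0,0],
  ],
)

```text
time: 34.5
tool_pos: [0.5187, 0.2263, 0.0126]
tcp_rot: [0.103, -3.132, 0.003]
wrist_force: [0.4, 0.0, -0.5]
width: 0.082
grip_force: 33.4
```

Call:
apply_moves(
  fingers=[0,0,0],
  travel=[
    [0,0,0.06],
    [0,0,0.04],
    [0,0,0],
  ],
  rotation=[
    [0,0,0],
    [0,0,0],
    [0,0,0],
  ],
)

```text
time: 34.8
tool_pos: [0.521, 0.2272, 0.0103]
tcp_rot: [0.104, -3.136, 0.0]
wrist_force: [0.2, -0.4, -1.2]
width: 0.083
grip_force: 33.4
```

Call:
apply_moves(
  fingers=[0,0,0],
  travel=[
    [0,0,0.04],
    [0,0,0],
    [0,0,0],
  ],
  rotation=[
    [0,0,0],
    [0,0,0],
    [0,0,0],
  ],
)

```text
time: 35.1
tool_pos: [0.5209, 0.2272, 0.0084]
tcp_rot: [0.103, -3.136, 0.0]
wrist_force: [-0.0, -0.2, -1.5]
width: 0.084
grip_force: 33.4
```

Call:
apply_moves(
  fingers=[0,0],
  travel=[
    [0,0,0.03],
    [0,0,0],
  ],
  rotation=[
    [0,0,0],
    [0,0,0],
  ],
)

```text
time: 35.3
tool_pos: [0.5207, 0.2271, 0.0067]
tcp_rot: [0.104, -3.136, 0.001]
wrist_force: [-0.5, 0.2, -1.1]
width: 0.092
grip_force: 33.4
```

Call:
apply_moves(
  fingers=[0,0],
  travel=[
    [0,0,0.02],
    [0,0,0],
  ],
  rotation=[
    [0,0,0],
    [0,0,0],
  ],
)

```text
time: 35.5
tool_pos: [0.5207, 0.2271, 0.0056]
tcp_rot: [0.104, -3.136, 0.001]
wrist_force: [-0.1, -0.4, -0.2]
width: 0.087
grip_force: 33.4
```

Call:
apply_moves(
  fingers=[0,0],
  travel=[
    [0,0,0.02],
    [0,0,0],
  ],
  rotation=[
    [0,0,0],
    [0,0,0],
  ],
)

```text
time: 35.7
tool_pos: [0.521, 0.2272, 0.0049]
tcp_rot: [0.104, -3.136, 0.0]
wrist_force: [-0.7, 0.1, 0.2]
width: 0.081
grip_force: 33.6
```

Call:
apply_moves(
  fingers=[0.3,0.3,0.3,0.3,0.3,0.3,0.3,0.3,0.3],
  travel=[
    [0,0,0],
    [0,0,0],
    [0,0,0],
    [0,0,-0.2],
    [0,0,-0.5],
    [0,0,-0.9],
    [0,0,-0.9],
    [0,0,0],
    [0,0,0],
  ],
  rotation=[
    [0,0,0],
    [0,0,0],
    [0,0,0],
    [0,0,0],
    [0,0,0],
    [0,0,0],
    [0,0,0],
    [0,0,0],
    [0,0,0],
  ],
)

```text
time: 36.6
tool_pos: [0.523, 0.2278, 0.1327]
tcp_rot: [-0.104, 3.139, 0.002]
wrist_force: [-0.3, 0.3, -0.8]
width: 0.3
grip_force: 0.0
```

```bash
cat > fin.py <<'E'
from h import *
np.set_printoptions(precision=4,suppress=True)
def bx(w,z0,z1): return [(sx*.004,sy*w/2,z) for sx in(-1,1) for sy in(-1,1) for z in(z0,z1)]
for cam in ["wrist","wrist","scene","top"]:
    c=read_camera(cam)
    for m in regions_of(cam,"comb")[:3]:
        f=fit(c,m["mask"],np.array(bx(.092,0,.016)+bx(.044,0,.034))+[0,0,.028],[.522,.227,.066])
        if f[1]<.6: print(cam,"comb",round(float(m["p"]),2),f)
    for m in regions_of(cam,"tray")[:1]: print("  tray",round(float(m["p"]),2),m["bbox"],fit(c,m["mask"],box(.1,.068,.03,.01),[.524,.199,1.637]))
    for n in ["wall_face","cam_grip"]: print(n,[(t["location"],round(float(t["p"]),2),at_z(c,t["location"],.053 if n=="cam_grip" else .01)[:2]) for t in tip_of(cam,n)[:1]])
    for m in regions_of(cam,"cam_grip")[:1]:
        g=m["mask"]; im=cv2.cvtColor(c["image"],cv2.COLOR_RGB2GRAY); q=np.argwhere(g&(im<np.percentile(im[g],60)))[:,::-1]
        w=np.array([at_z(c,a,.06)[:2] for a in q]); ev,V=np.linalg.eigh(np.cov(w.T)); print("knob",m["bbox"],np.sqrt(ev),np.degrees(np.arctan2(V[1,1],V[0,1])))
print(read_state()["wrist_force"],read_state()["time"])
E
python3 fin.py
```

```text
wrist comb 0.81 (array([ 0.522 ,  0.2271, -1.4974]), np.float64(0.1311890730847607))
  tray 0.91 [220.5, 178.5, 119.0, 85.4] (array([0.5239, 0.1991, 1.6439]), np.float64(0.011000700841009237))
wall_face [([228.9, 215.4], 0.8, array([0.5261, 0.1488]))]
cam_grip [([154.2, 227.0], 0.96, array([0.5288, 0.0996]))]
knob [135.6, 203.0, 51.6, 49.7] [0.0083 0.009 ] 173.96166906869564
wrist comb 0.57 (array([ 0.5219,  0.2272, -1.5032]), np.float64(0.07425104692365514))
  tray 0.81 [221.2, 183.4, 120.5, 86.2] (array([0.5243, 0.2001, 1.6399]), np.float64(0.03171648690292761))
wall_face [([226.6, 222.2], 0.82, array([0.5278, 0.1463]))]
cam_grip [([184.9, 395.0], 0.72, array([0.6835, 0.1174]))]
knob [133.1, 208.2, 56.1, 51.1] [0.0084 0.0093] 158.64177876445373
scene comb 0.55 (array([ 0.5258,  0.2242, -1.5639]), np.float64(0.10472319008904374))
  tray 0.57 [394.4, 217.5, 57.7, 28.0] (array([0.5246, 0.1975, 1.5349]), np.float64(0.21522678748112278))
wall_face [([407.5, 240.0], 0.63, array([0.5309, 0.1575]))]
cam_grip []
knob [376.9, 223.8, 12.8, 22.7] [0.0072 0.0203] 159.49496414600435
top comb 0.63 (array([0.5185, 0.227 , 1.6545]), np.float64(0.12471169686985173))
  tray 0.71 [178.4, 237.3, 56.1, 44.3] (array([0.5207, 0.1986, 1.6609]), np.float64(0.06633291614518144))
wall_face [([232.7, 259.3], 0.79, array([0.5212, 0.1507]))]
cam_grip [([254.6, 249.5], 0.75, array([0.5289, 0.0989]))]
knob [252.6, 242.1, 11.8, 19.4] [0.0061 0.0082] -154.77930521178547
[-0.3869 -0.5475 -0.5093] 37.8
```

Run:
```python
from h import *
c=read_camera("wrist"); im=cv2.cvtColor(c["image"],cv2.COLOR_RGB2GRAY).astype(float)
def poly(x,y,a,l,w):
    P=np.array(box(l,w,.026,.0375))@np.array([[np.cos(a),np.sin(a),0],[-np.sin(a),np.cos(a),0],[0,0,1]])+[x,y,0]
    m=np.zeros(im.shape,np.uint8); cv2.fillConvexPoly(m,cv2.convexHull(np.array([proj(c,q) for q in P]).round().astype(np.int32)),1); return m>0
print(im[200:260:6,130:192:6].astype(int))
for cam in np.arange(-.3,1.6,.15):
    b=max((im[(poly(x,y,1.637-cam,.05,.022)) & ~(k:=poly(x,y,1.637-cam,.038,.010))].mean()-im[k].mean(),x,y) for x in np.arange(.522,.537,.003) for y in np.arange(.092,.104,.003))
    print(round(cam,2),np.round(b,3))
```

```text
[[138 123  97  69  82  81  79  82  94  72  69]
 [132 136 161 143 135 161  70  42 112 114  66]
 [ 34  55  38  35  35  88  86  58  62  83 111]
 [ 37  91  65  40  34  46  57  37  65  39 111]
 [ 32  85  90  40  37  34  67  37  60  59 113]
 [105  98  92  62  40  37  53  49  60  46  97]
 [133 131  82  87  41  39  37  87 129 154 112]
 [129 131 132  89  60  34  34  95 131 131 133]
 [127 132 129  81  83  44  35 132 129 130 131]
 [130 129 129 130  85  49 132 128 129 129 129]]
-0.3 [18.027  0.522  0.098]
-0.15 [22.585  0.522  0.101]
0.0 [32.717  0.522  0.092]
0.15 [42.778  0.522  0.101]
0.3 [41.272  0.522  0.101]
0.45 [39.286  0.525  0.098]
0.6 [37.462  0.525  0.098]
0.75 [39.188  0.528  0.098]
0.9 [39.721  0.528  0.098]
1.05 [41.706  0.528  0.098]
1.2 [43.227  0.528  0.098]
1.35 [43.094  0.528  0.101]
1.5 [45.889  0.528  0.101]
```

```bash
python3 -c "
from workcell import *
print(finish_job())"
```

```text
the job is handed in; nothing more can be done
None
```

I set the tray on the deck, closed it between the walls, turned the cam to its stop, and set the eight-tooth comb in the slots next to the fixed wall; handed in after about 38 s, with no verdict returned, and only the cam angle not confirmed exactly by camera.

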